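# Load the food processor and switch it on

## Robot

A 6-joint arm with a two-finger parallel gripper is mounted at the origin on a cart in front of the work surface, level with it; the furniture and walls round the work are solid. World frame = base frame: x ahead of the robot, y to its left, z up, the work surface at z = 0. Lengths are in m, angles in degrees, forces in N, time in s.
With the tool pointing down it reaches from about 0.4 to 0.825 m from the base axis. Payload 7 kg.
Tool frame: the origin (TCP) lies midway between the tips of the shut fingers; the grasp point (between the pads) lies 19 mm behind it; z points along the fingers, y is the line along which they close (so a half turn about z gives the same grasp; the last joint's range is limited). The gripper opens to 88 mm and grips with 3 to 60 N. Pads are 19 mm wide; open, the fingers measure 130 mm over their backs; the gripper's body (78 mm by 193 mm) begins 47 mm behind the grasp point.
Start: joints at [90.991, 20.546, 0.682, 0, -70.136, -16.507], TCP at [0.181, 0.65, 0.193] pointing down, gripper open.
Joint ranges: [-176.03, 176.03], [-82.01, 121.73], [-58.28, 71.71], [-173.87, 95.51], [-174.79, -0.11], [-173.66, 173.66]. Speed limits (degrees/s): [136.94, 136.94, 172.46, 180, 180, 180].

## Interface

Orientations are given as a 3x3 rotation matrix whose columns are the frame's x, y, z axes.
In Python, from rig import robot gives the robot as it stands. Calls block until the motion is done:
- robot.goto(position, orientation): joint-space move of the TCP to a pose.
- robot.servo_line(position, ori=None, speed=0.15): straight line of the TCP; ori=None keeps the orientation; speed is the mean speed in m/s.
- robot.movej(angles): joint-space move.
- robot.move_gripper(opening): opening from 0.0 (shut) to 1.0 (fully open); the grip force is fixed at half the most; returns when the fingers have stopped.
- robot.dwell(seconds).
- robot.ik(position, orientation): joint angles nearest the present ones, or None.
- robot.grab_frame(name): name is "scene" or "top"; returns (picture, depth): 384x512x3 uint8, red, green, blue; 384x512 float32, m along the optical axis (not along the pixel's ray), 0 where there is no reading.
- robot.camera_info(name): a dict with "vfov" (degrees; the focal length in pixels is half the picture's height over the tangent of half this angle, whatever the lens; pixels are square), "cx", "cy" (the principal point, pixels), "view" (4x4, takes a point from world to camera coordinates). Camera axes: x right, y down, z forward; pixel columns grow to the right and rows downward; lengths in m; the calibration is good to about 2 mm. A picture is of the moment at which its call begins. camera_info takes no time and is no camera call.
A pose or a line that the arm cannot do raises robot.Unreachable and nothing moves.
- robot.job_done(): hands the job in; it is judged then, once.
Readings, each from a call of its own:
- robot.read_t(): time.
- robot.read_qpos(): joint angles.
- robot.read_qvel(): joint speeds.
- robot.read_effort(): joint torques, N m.
- robot.read_position(): TCP position.
- robot.read_tcp_rot(): TCP orientation.
- robot.read_force(): force on the tool from outside, world axes, zero at the start.
- robot.read_ft_torque(): the same for the moment, N m.
- robot.read_grip_width(): opening from 0.0 (shut) to 1.0 (fully open).
- robot.read_finger_force(): force on a finger pad.
Only numpy, scipy, OpenCV 4.12 (cv2) and the standard library are available. Lean on these libraries where they do the work, as an engineer would, in place of code of your own. Each camera call takes 0.05 s, during which the arm holds its last target. There are 200 camera calls.

## Task

Tip all six small onions from the steel measuring cup into the bowl of the food processor and stand the empty cup upright on the worktop again. Then swing the lid fully shut and, with the lid shut, push the selector knob in and turn it clockwise from off, past the one-dot mark, to the two-dot setting, where it must spring fully back out. Leave the tin and the two glass churns where they stand.

Things in the scene. Friction and masses are not known exactly. Their poses are not given: they have to be found in the camera images.
- processor: White bench food processor, fixed. Origin: on the bowl's axis at worktop level; x to its back, y to its left, z up. Bowl round the origin. Hinge post at y 85 to 103 mm (48 mm along x, 122 mm high). Motor housing right of the bowl: y -200 to -100, x -86 to 56 mm, 98 mm high; its front is a control panel sloping 28 degrees, facing forward (-x) and up, which carries the knob.
- bowl_rim (a point): Centre of the mouth of the open steel bowl, in the plane of its rim, 118 mm above the worktop; axes as the processor's. Inner radius 74 mm at the rim, 59 mm at the floor (50 mm above the worktop), wall 3 mm. A drive hub 26 mm across with two flat blades stands in its middle, to 82 mm above the worktop.
- lid_hinge (a point): Middle of the lid's hinge axis, at the processor's x 0, y 96, z 126 mm, left of the bowl; axes as the processor's; the hinge axis runs along x. The lid: a round clear plate with a grey rim ring, 158 mm across, 10 mm thick (from 4 mm below to 6 mm above the hinge axis when shut), its centre 96 mm from the axis.
- lid (a joint): Hinge angle of the lid, rad: 0 shut (level on the bowl, at a stop), 1.57 upright, at most 1.95 (leaning out to the left); starts wide open, 1.65 to 1.92. The hinge is stiff: the lid stays at any angle and must be pushed all the way, with 0.1 to 0.6 N m.
- lid_lip (a point): Outer end of the lid's finger lip (40 mm wide, 5 mm thick), 188 mm from the hinge axis; the lid lies between it and the hinge. The frame turns with the lid; when shut its axes are the processor's. With the lid open it stands about 310 mm above the worktop: mind it when passing over.
- selector_top (a point): Middle of the end face of the black knob's grip bar. z: outward along the knob's axis; x: along the bar to its pointer end (white line). At off it is at the processor's x -56, y -150, z 103 mm, the pointer straight up the slope at a short bar mark. Bar 56 mm long, 18 thick, 22 high, on a round skirt 60 mm across, 21 mm below this point. Grip across the bar.
- plunger (a joint): How far the knob is pushed in along its axis, m: 0 out, 0.009 at the stop. Spring 3.5 N at 0, 9.8 N at 0.009. Out, the knob is locked in a slot (off, one dot, two dots); pushed in 7 mm or more it turns freely. Let go in a slot (within about 2 degrees) it springs out to 0; between slots it stays part way in.
- selector (a joint): Angle of the knob, rad, growing clockwise as seen by someone looking at the panel: 0 off (short bar mark), 0.698 one dot, 1.396 two dots, which is also the end stop. Starts at off. Pushed in, it turns with about 0.05 N m.
- cup: Plain steel measuring cup, 79 mm high, 78 mm across; z up. Origin in its underside's plane; the cup's axis is at its y -13 mm. Inside 66 mm across, floor at 6 mm. Strap handle toward +y, 8 mm thick along x: an upright bar at y 43 to 52, z 21 to 69 mm and a top bar from the wall (y 26) to y 52 at z 61 to 70 mm. 0.15 to 0.25 kg.
- onion_0: One of six alike peeled small onions, 26 mm across and 36 mm long, rigid, 14 g; origin at its centre. They start in the cup.
- onion_1: One of six alike peeled small onions, 26 mm across and 36 mm long, rigid, 14 g; origin at its centre. They start in the cup.
- onion_2: One of six alike peeled small onions, 26 mm across and 36 mm long, rigid, 14 g; origin at its centre. They start in the cup.
- onion_3: One of six alike peeled small onions, 26 mm across and 36 mm long, rigid, 14 g; origin at its centre. They start in the cup.
- onion_4: One of six alike peeled small onions, 26 mm across and 36 mm long, rigid, 14 g; origin at its centre. They start in the cup.
- onion_5: One of six alike peeled small onions, 26 mm across and 36 mm long, rigid, 14 g; origin at its centre. They start in the cup.
- shelf_edge (a point): A point on the lower front edge of the fixed wall shelf above the back of the worktop, 420 mm above the worktop, shelf and pots above it to over 700 mm. The edge runs level and straight along world (0.5, 0.866): 0.49 m from here toward (0.45, -0.50) and 0.48 m toward (0.93, 0.34); the shelf lies behind it (+x). A can opener on a tall post stands at world x 0.14, y -0.54.
- tin: Short food tin, 75 mm across, 58 mm high, a bystander; origin at the centre of its underside.
- salt_churn: Glass shaker shaped like a milk churn, 62 mm across, 113 mm high, a bystander; origin at the centre of its underside.
- pepper_churn: Another glass shaker shaped like a milk churn, 64 mm across, 116 mm high, a bystander; origin at the centre of its underside.

How it is judged (in metres and radians):
On the way, in this order (a step that is already met when the one before it is completed fails the run):
1. all six onions lie in the processor's bowl (horizontal distance between each of onion_0, onion_1, onion_2, onion_3, onion_4, onion_5 and bowl_rim below 0.078 m and height (world z) of onion_0 between 0.045 and 0.125 m and height (world z) of onion_1 between 0.045 and 0.125 m and height (world z) of onion_2 between 0.045 and 0.125 m and height (world z) of onion_3 between 0.045 and 0.125 m and height (world z) of onion_4 between 0.045 and 0.125 m and height (world z) of onion_5 between 0.045 and 0.125 m), for 0.2 s.
2. the lid is shut over them (all of step 1 and value of joint lid below 0.06 rad), for 0.2 s.
3. the selector knob is pushed in (value of joint lid below 0.06 rad and value of joint plunger above 0.006 m).
4. the knob stands at the two-dot setting and has sprung out (value of joint lid below 0.06 rad and value of joint selector above 1.28 rad and value of joint plunger below 0.002 m), for 0.2 s.
At the end, for the whole second after the job is handed in: All six onions are in the bowl below its rim; the lid is shut (under 0.06 rad); the knob is at two dots (over 1.28 rad) and out (pushed in less than 2 mm); the cup stands upright (within 0.1 rad) and still on the worktop (all of step 1 and all of step 4 and angle between cup's own z axis and vertical below 0.1 rad and height (world z) of cup between -0.006 and 0.006 m and linear speed of cup below 0.02 m/s); the robot touches nothing.
It fails at once if the knob is turned on while the lid is open (value of joint each of selector, lid above 0.3 rad).
It fails at once if the short tin is moved more than 30 mm (distance of tin from where it was at the start of the episode above 0.03 m).
It fails at once if the first glass churn is moved more than 30 mm (distance of salt_churn from where it was at the start of the episode above 0.03 m).
It fails at once if the second glass churn is moved more than 30 mm (distance of pepper_churn from where it was at the start of the episode above 0.03 m).
It also fails if it takes over 72 s, if anything falls off the work surface, if the arm or the gripper's body presses on something with over 40 N, if the wrist force passes 120 N, or if a joint passes its speed limit or range.

## Working session

There is one attempt and no reset: what is moved stays moved. The work goes in short steps, each a Python script; the robot and the scene stay as the last script left them, time stands still between calls to the robot, and variables do not carry over. Pictures are saved under pics/ and viewed, at most 10 in all, crops included, and the job is handed in when it is done.

```bash
ls; mkdir -p pics; python3 - <<'E'
from rig import robot
import cv2,numpy as np
for n in("scene","top"):
    p,d=robot.grab_frame(n); np.savez(f"{n}0.npz",p=p,d=d)
    i=robot.camera_info(n); print(n,i); cv2.imwrite(f"pics/{n}0.png",cv2.resize(p[:,:,::-1],(800,600)))
E
```

```text
pics
scene {'vfov': 55.033642448726816, 'cx': 256.86872229585464, 'cy': 188.4402668838393, 'view': array([[ 0.49004054, -0.87140273,  0.02274969, -0.46453865],
       [-0.55921871, -0.33428693, -0.75863475,  0.38780076],
       [ 0.66868132,  0.35903973, -0.65111886,  0.93979511],
       [ 0.        ,  0.        ,  0.        ,  1.        ]])}
top {'vfov': 48.662943246161326, 'cx': 248.29069003345046, 'cy': 194.26180124859673, 'view': array([[ 0.00489298, -0.99992244,  0.01145343, -0.2583356 ],
       [-0.98082397, -0.00703047, -0.19476888,  0.57412145],
       [ 0.1948343 , -0.0102808 , -0.98078229,  1.16570537],
       [ 0.        ,  0.        ,  0.        ,  1.        ]])}
```

View pics/scene0.png

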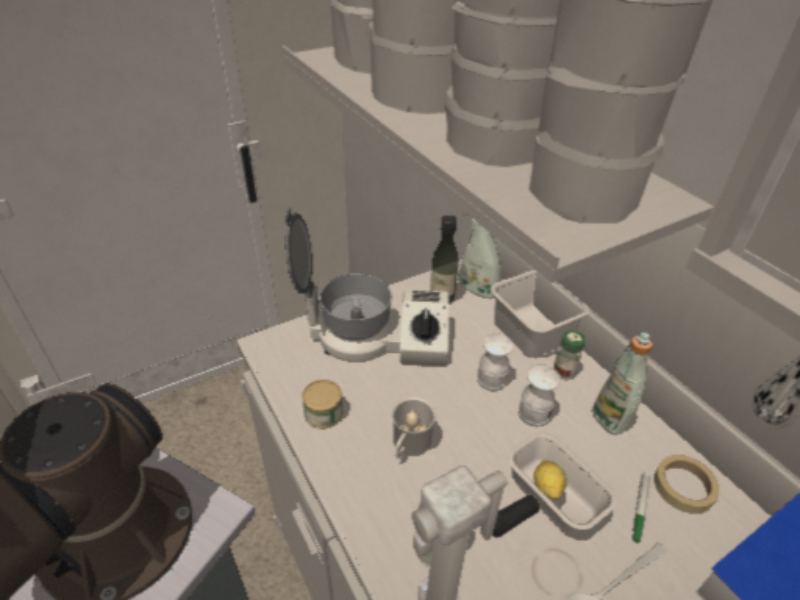

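View pics/top0.png

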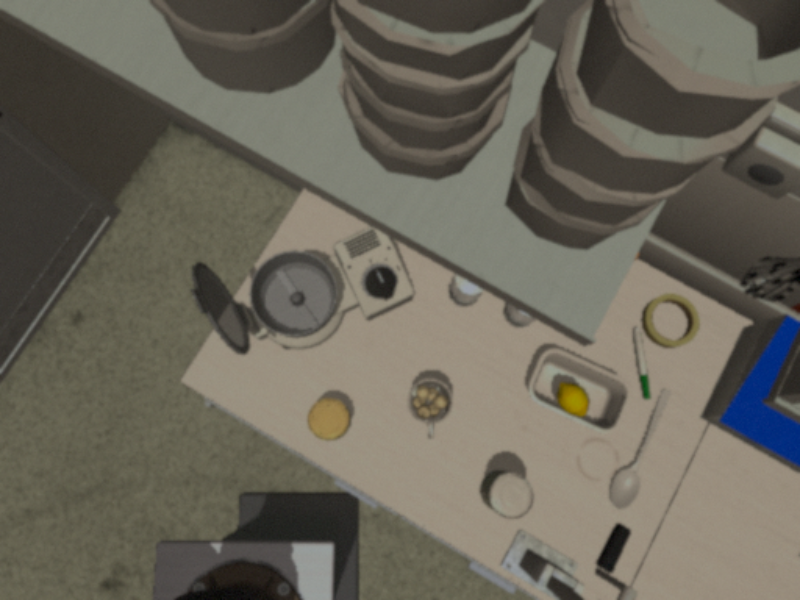

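The top picture (800x600) shows the bowl at (296,293), the lid standing at (221,308), the knob at (381,281), and the tin at (329,418). The cup is at (430,398) with its handle pointing to (431,435), and the churns are at (466,288) and (518,312). The scene view agrees.

```bash
cat > h.py <<'E'
import numpy as np,cv2
from rig import robot
from scipy.optimize import least_squares
def cloud(n,d):
    i=robot.camera_info(n); f=d.shape[0]/2/np.tan(np.radians(i["vfov"]/2))
    v,u=np.mgrid[:d.shape[0],:d.shape[1]]
    P=np.stack([(u-i["cx"])/f*d,(v-i["cy"])/f*d,d,np.ones_like(d)],-1)
    W=P@np.linalg.inv(i["view"]).T
    W=W[...,:3]; W[d==0]=np.nan; return W
def circ(p,r=None):
    c=p.mean(0)
    if r: g=lambda q:np.hypot(*(p-q[:2]).T)-r; x0=c
    else: g=lambda q:np.hypot(*(p-q[:2]).T)-q[2]; x0=[*c,.05]
    return least_squares(g,x0,loss='soft_l1',f_scale=.002).x
E
python3 - <<'E'
from h import *
W={};C={}
for n in("scene","top"):
    z=np.load(n+"0.npz"); W[n]=cloud(n,z["d"]); C[n]=z["p"]
T=W["top"]
def at(x,y): return T[int(y/1.5625),int(x/1.5625)]
for k,q in dict(bowl=(297,298),lid=(221,308),knob=(381,281),tin=(329,418),cup=(430,398),churn1=(466,288),churn2=(518,312),table=(380,380),table2=(480,430)).items(): print(k,at(*q).round(3))
hub=at(297,298)
def sel(n,c,r,z0,z1):
    P=W[n].reshape(-1,3); return P[(np.hypot(*(P[:,:2]-c[:2]).T)<r)&(P[:,2]>z0)&(P[:,2]<z1)]
for n in W:
    p=sel(n,hub,.09,.113,.124); print(n,'rim',len(p),circ(p[:,:2]).round(4))
    c=at(430,398); p=sel(n,c,.06,.074,.084); q=circ(p[:,:2]);print(n,'cup',len(p),q.round(4))
    h=sel(n,q,.085,.045,.073); h=h[np.hypot(*(h[:,:2]-q[:2]).T)>.045]; print('handle',len(h),h.mean(0).round(4))
    k=at(381,281)
    p=sel(n,k,.02,.07,.14);print('knob top',len(p),p.max(0).round(3))
    h=sel(n,k,.14,.093,.103); h=h[np.hypot(*(h[:,:2]-hub[:2]).T)>.1]
    print('housing top',len(h),h[:,2].mean(), cv2.minAreaRect(h[:,:2].astype(np.float32)*1000))
    t=at(329,418);p=sel(n,t,.06,.05,.065);print('tin',circ(p[:,:2]).round(4))
    for a in((466,288),(518,312)):
        c=at(*a);p=sel(n,c,.06,.02,.2);print('churn',p[:,:2].min(0).round(3),p[:,:2].max(0).round(3),p[:,2].max().round(3))
E
```

```text
bowl [ 0.582 -0.09   0.082]
lid [0.531 0.009 0.238]
knob [ 0.609 -0.239  0.107]
tin [ 0.369 -0.149  0.055]
cup [ 0.407 -0.333  0.028]
churn1 [ 0.594 -0.391  0.115]
churn2 [ 0.56  -0.489  0.077]
table [ 0.44  -0.241  0.003]
table2 [ 0.348 -0.428 -0.001]
scene rim 184 [ 0.5826 -0.0875  0.0752]
scene cup 105 [ 0.398  -0.3303  0.0375]
handle 29 [ 0.3404 -0.333   0.0627]
knob top 119 [ 0.628 -0.22   0.116]
housing top 334 0.09714550183582867 ((639.77587890625, -227.9601287841797), (132.3589630126953, 96.42350006103516), 27.237611770629883)
tin [ 0.366  -0.1501  0.0277]
churn [ 0.581 -0.432] [ 0.642 -0.372] 0.115
churn [ 0.54 -0.54] [ 0.603 -0.478] 0.119
top rim 227 [ 0.5822 -0.0872  0.075 ]
top cup 119 [ 0.3977 -0.3296  0.0375]
handle 18 [ 0.3423 -0.3319  0.0677]
knob top 165 [ 0.628 -0.22   0.119]
housing top 623 0.0976371718850587 ((654.3146362304688, -225.8456268310547), (136.8963165283203, 94.33270263671875), 54.0664176940918)
tin [ 0.3659 -0.1492  0.0264]
churn [ 0.581 -0.428] [ 0.63  -0.371] 0.116
churn [ 0.541 -0.527] [ 0.584 -0.477] 0.117
```

```bash
python3 - <<'E'
from h import *
z=np.load("top0.npz");p=z["p"]
a=cv2.resize(p[130:240,145:275,::-1],None,fx=5,fy=5,interpolation=cv2.INTER_CUBIC);cv2.imwrite("pics/crop.png",a);print(a.shape)
E
```

```text
(550, 650, 3)
```

View pics/crop.png

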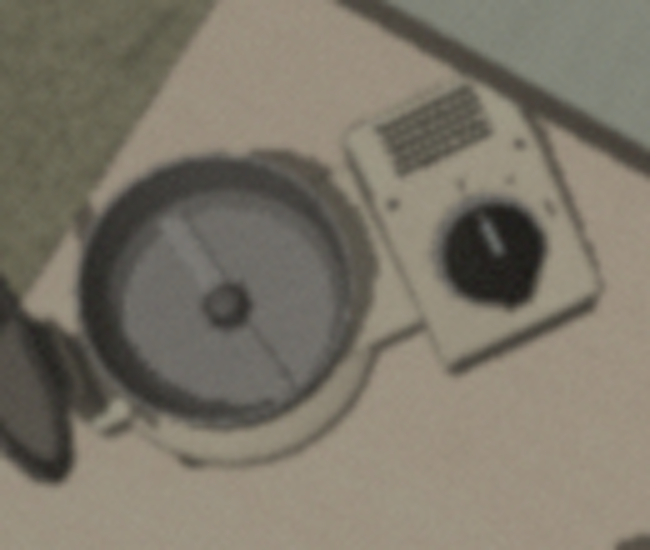

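The crop shows the bowl's hub at about (228,305), the knob at (492,250) with its pointer up the slope, and the hinge post at (100,400). Next I'll get the processor's yaw and the lid angle from plane fits, find the arm's wrist offset, and scan for pouring poses.

```bash
python3 - <<'E'
from h import *
B=np.array([.5824,-.0873])
for n in("scene","top"):
    z=np.load(n+"0.npz"); W=cloud(n,z["d"]); V=z["p"].max(-1)
    P=W.reshape(-1,3); th=np.radians(27)
    for it in range(4):
        x=np.array([np.cos(th),np.sin(th)]); y=np.array([-x[1],x[0]])
        a=(P[:,:2]-B)@x; b=(P[:,:2]-B)@y
        # panel points
        pz=.098-.0+0*a
        m=(b>-.195)&(b<-.105)&(a>-.08)&(a<-.0)&(P[:,2]>.03)&(P[:,2]<.094)&(np.hypot((a+.056),(b+.15))>.035)
        q=P[m]; 
        for _ in range(5):
            c=q.mean(0); N=np.linalg.svd(q-c)[2][2]; N*=np.sign(N[2]); e=(q-c)@N; q=q[abs(e)<max(.0015,2*e.std())]
        th1=np.arctan2(-N[1],-N[0]); th=th1
    print(n,'panel',len(q),np.degrees(th1),'slope',np.degrees(np.arccos(N[2])))
    # lid
    th=np.radians(27);x=np.array([np.cos(th),np.sin(th)]); y=np.array([-x[1],x[0]]);a=(P[:,:2]-B)@x; b=(P[:,:2]-B)@y
    q=P[(P[:,2]>.15)&(P[:,2]<.35)&(b>.07)&(b<.2)&(abs(a)<.1)]
    for _ in range(6):
        c=q.mean(0); N=np.linalg.svd(q-c)[2][2]; e=(q-c)@N; q=q[abs(e)<max(.003,2*e.std())]
    print('lid',len(q),N.round(3),'yaw',np.degrees(np.arctan2(N[1],N[0]))%180-90,'tilt',np.degrees(np.arcsin(N[2])),'zmax',q[:,2].max(),c)
    # knob dark
    g=W; aa=((W[...,:2]-B)@x);
    kc=B+(-.056)*x-.15*y
    m=(V<75)&(np.hypot(*(np.moveaxis(W[...,:2],-1,0)-kc[:,None,None]))<.05)&(W[...,2]>.06)
    q=W[m]; print('knob',len(q),q.mean(0),(q.min(0)+q.max(0))/2,'pred',kc)
    d=q.mean(0)[:2]-B; print('yaw from knob',np.degrees(np.arctan2(d[1],d[0])-np.arctan2(-.15,-.056-.0)))
E
cat > ws.py <<'E'
from h import *
from scipy.spatial.transform import Rotation as Ro
# find wrist offset: joints1-3 constant for fixed wrist centre
D=np.diag([1.,-1,-1])
q0=np.array(robot.ik([.5,0,.3],D))
best=[]
for L in np.arange(.1,.4,.005):
    C=np.array([.5,0,.3+L]); s=[]
    for r in ([25,0,0],[0,25,0],[-20,15,0]):
        R=Ro.from_euler('xyz',r,degrees=True).as_matrix()@D
        q=robot.ik(C+L*R[:,2]*1,R)
        if q is None: break
        s.append(np.abs(np.array(q)[:3]-q0[:3]).max())
    if len(s)==3: best.append((max(s),L))
print(sorted(best)[:3])
E
python3 ws.py
```

```text
scene panel 231 25.878199214005353 slope 27.68065367384106
lid 686 [ 0.439 -0.885  0.155] yaw 26.371309090761713 tilt 8.903499178502045 zmax 0.3185812226469361 [0.52913571 0.00607623 0.23142579]
knob 212 [ 0.60324417 -0.24705728  0.08767059] [ 0.60538995 -0.24384951  0.08681959] pred [ 0.60060221 -0.24637445]
yaw from knob 27.905896145133813
top panel 388 26.000268684551937 slope 27.381740196914215
lid 1045 [ 0.44  -0.884  0.156] yaw 26.439062514595605 tilt 8.983944046272617 zmax 0.3210916595850861 [0.53195374 0.00909405 0.23740108]
knob 348 [ 0.6055168  -0.24341056  0.13438138] [ 0.60459735 -0.25047935  0.26346288] pred [ 0.60060221 -0.24637445]
yaw from knob 28.89540812737767
[(np.float64(8.895871676024598), np.float64(0.27500000000000013)), (np.float64(8.91028838558312), np.float64(0.28000000000000014)), (np.float64(8.925489232640352), np.float64(0.28500000000000014))]
```

```bash
cat > fit.py <<'E'
from h import *
from scipy.spatial.transform import Rotation as Ro
rng=np.random.default_rng(0); S=[]
D=np.diag([1.,-1,-1])
while len(S)<60:
    p=np.array([rng.uniform(.3,.7),rng.uniform(-.4,.4),rng.uniform(.1,.5)]); R=Ro.from_rotvec(rng.normal(0,.5,3)).as_matrix()@D
    q=robot.ik(p,R)
    if q is not None: S.append((np.radians(q),p,R))
def fk(x,q,n=6):
    A=x[:36].reshape(6,6); T=np.eye(4)
    for i in range(6):
        w=A[i,:3]/np.linalg.norm(A[i,:3]); G=np.eye(4); G[:3,:3]=Ro.from_rotvec(w*q[i]).as_matrix(); G[:3,3]=A[i,3:]-G[:3,:3]@A[i,3:]; T=T@G
    M=np.eye(4); M[:3,:3]=Ro.from_rotvec(x[36:39]).as_matrix(); M[:3,3]=x[39:42]; return T@M
def res(x):
    o=[]
    for q,p,R in S:
        T=fk(x,q); o+=list((T[:3,3]-p)*3)+list((T[:3,:3]-R).ravel())
    return np.array(o+list(1e-4*x[:42]))
best=None
for s4 in(1,-1):
  for s6 in(1,-1):
    M0=Ro.from_matrix(np.array([[0,0,1],[0,-1,0],[1,0,0.]])).as_rotvec()
    x0=np.r_[0,0,1,0,0,0, 0,1,0,0,0,.2, 0,-1,0,0,0,.75, s4,0,0,0,0,.75, 0,-1,0,.55,0,.75, s6,0,0,.55,-.15,.75, M0,.9,-.15,.75]
    r=least_squares(res,x0,max_nfev=60)
    print(s4,s6,r.cost)
    if best is None or r.cost<best.cost: best=r
np.save("kin.npy",best.x); print(best.x[:36].reshape(6,6).round(3),best.x[36:].round(3))
E
python3 fit.py
```

```text
1 1 1.0921791047530148e-07
1 -1 1.0921791048839001e-07
-1 1 1.0921810627162795e-07
-1 -1 1.0921791024725557e-07
[[ 0.    -0.     0.     0.     0.    -0.   ]
 [ 0.     0.    -0.    -0.     0.     0.199]
 [-0.    -0.     0.     0.     0.     0.8  ]
 [-0.     0.     0.    -0.     0.     0.8  ]
 [-0.    -0.     0.     0.464  0.     0.8  ]
 [-0.     0.     0.     0.    -0.192  0.8  ]] [ 2.418 -2.418  2.418  0.875 -0.192  0.8  ]
```

```bash
cat > plan.py <<'E'
from h import *
from scipy.spatial.transform import Rotation as Ro
K=np.load("kin.npy"); A=K[:36].reshape(6,6); Wx=[a[:3]/np.linalg.norm(a[:3]) for a in A]; Pt=[a[3:] for a in A]
Sk=[np.array([[0,-w[2],w[1]],[w[2],0,-w[0]],[-w[1],w[0],0]]) for w in Wx]
M=np.eye(4); M[:3,:3]=Ro.from_rotvec(K[36:39]).as_matrix(); M[:3,3]=K[39:42]
lo=np.radians([-176,-82,-58.2,-173.8,-174.7,-.2]); lo[5]=np.radians(-173.6)
hi=np.radians([176,121.7,71.7,95.5,-.2,173.6])
def chain(q):
    T=np.eye(4); F=[]
    for i in range(6):
        R=np.eye(3)+np.sin(q[i])*Sk[i]+(1-np.cos(q[i]))*Sk[i]@Sk[i]
        G=np.eye(4); G[:3,:3]=R; G[:3,3]=Pt[i]-R@Pt[i]; T=T@G; F.append(T)
    return F
def fk(q): return chain(q)[-1]@M
def ik(p,R,seed):
    def f(q):
        T=fk(q); return np.r_[T[:3,3]-p,(T[:3,:3]-R).ravel()*.2]
    r=least_squares(f,np.clip(seed,lo+.01,hi-.01),bounds=(lo,hi),max_nfev=40)
    return r.x if np.abs(r.fun).max()<1e-3 else None
SE=[np.array(s) for s in np.radians([[0,20,0,0,-70,0],[20,0,-20,60,-70,90],[-40,20,20,-60,-70,-90],[40,-30,-40,-120,-90,90],[-20,40,0,-90,-90,0],[0,10,40,80,-110,0],[-60,-20,-40,-30,-100,60],[-90,10,10,-100,-60,-60],[60,10,10,40,-80,40]])]
def pts(q):
    F=chain(q); h=lambda T,p:(T@np.r_[p,1])[:3]
    E=h(F[1],[0,0,.8]); w4=h(F[3],[.464,0,.8]); w5=h(F[4],[.464,-.192,.8]); t=h(F[5],M[:3,3])
    g=lambda a,b,n,f=1:[a+(b-a)*s for s in np.linspace(0,f,n)]
    return np.array(g(np.array([0,0,.2]),E,6)+g(E,w4,8)+g(w4,w5,5)), np.array(g(w5,t,6,.8))
SH=np.array([.69,-.08]); nS=np.array([.866,-.5])
def clear(q):
    a,b=pts(q); P=np.vstack([a,b]); r=np.r_[np.full(len(a),.07),np.full(len(b),.05)]
    dn=-((P[:,:2]-SH)@nS); al=(P[:,:2]-SH)@[.5,.866]; al=np.maximum(np.abs(al)-.485,0)
    dz=.42-P[:,2]
    sh=np.hypot(np.hypot(np.maximum(dn,0),np.maximum(dz,0)),al)-r
    tb=np.where(P[:,0]>.15,P[:,2]-r,1)
    op=np.where(P[:,2]<.45,np.hypot(P[:,0]-.14,P[:,1]+.54)-.05-r,1)
    return min(sh.min(),tb.min()+.02,op.min())
def sols(p,R,seeds=SE):
    o=[]
    for s in seeds:
        q=ik(p,R,s)
        if q is not None and not any(np.abs(q-x).max()<.05 for x in o): o.append(q)
    return o
u=lambda a:np.array([np.cos(a),np.sin(a),0.])
Z=np.array([0,0,1.])
YAW=np.radians(26.3); BOWL=np.array([.5824,-.0873,0])
RP=Ro.from_euler('z',YAW).as_matrix()
def cupR(eta): y=u(eta); return np.c_[np.cross(y,Z),y,Z]
G=np.array([0,.050,.062])
def tool_in_cup(p0,s):
    z=np.array([0,-np.cos(p0),-np.sin(p0)]); y=np.array([s,0,0.]); return np.c_[np.cross(y,z),y,z]
def tool(c,Rc,p0,s,off=0):
    t=tool_in_cup(p0,s); p=G+(.019-off)*t[:,2]; return c+Rc@p, Rc@t
def cup_pour(psi,eta,phi,lip):
    d=u(psi); Rt=Ro.from_rotvec(np.cross(Z,d)*phi).as_matrix(); R0=cupR(eta)
    ax=R0@np.array([0,-.013,0]); l=ax+.039*d+.079*Z
    return lip-Rt@l, Rt@R0
E
cat > scan.py <<'E'
from plan import *
cc=np.array([.3978,-.330,0]); eta0=np.radians(182); c0=cc+cupR(eta0)@[0,.013,0]
ok={}
for p0 in (0,15,30,45,60):
    for s in (1,-1):
        p,R=tool(c0,cupR(eta0),np.radians(p0),s)
        for q in sols(p,R): ok.setdefault((p0,s),[]).append((round(clear(q),3),np.degrees(q).round(0).tolist()))
for k,v in ok.items(): print(k,sorted(v)[::-1][:3])
best=[]
P0=sorted({k[0] for k,v in ok.items() if max(v)[0]>0})
print(P0)
for p0 in P0:
  for psi in range(-60,200,20):
    for be in (-90,-60,-30,0,30,60,90):
        d=u(np.radians(psi)); c,Rc=cup_pour(np.radians(psi),np.radians(psi+180+be),np.radians(125),BOWL-.03*d+Z*.13)
        p,R=tool(c,Rc,np.radians(p0),1)
        qs=sols(p,R,SE[:6])
        if qs: best.append((max(clear(q) for q in qs),p0,psi,be,p.round(2).tolist(),R[:,2].round(2).tolist()))
for b in sorted(best,key=lambda b:-b[0])[:25]: print(b)
E
time timeout 560 python3 scan.py
```

```text
(0, 1) [(np.float64(0.032), [-95.0, 55.0, -29.0, -83.0, -91.0, 84.0])]
(0, -1) [(np.float64(0.032), [-95.0, 55.0, -29.0, -83.0, -91.0, -96.0])]
(15, 1) [(np.float64(0.042), [-92.0, 39.0, -32.0, -81.0, -77.0, 71.0])]
(15, -1) [(np.float64(0.042), [-92.0, 39.0, -32.0, -81.0, -77.0, -109.0])]
(30, 1) [(np.float64(-0.027), [-83.0, 24.0, -33.0, -76.0, -63.0, 52.0])]
(30, -1) [(np.float64(-0.027), [-83.0, 24.0, -33.0, -76.0, -63.0, -128.0])]
(45, 1) [(np.float64(0.021), [-66.0, 12.0, -32.0, -64.0, -47.0, 25.0])]
(45, -1) [(np.float64(0.021), [-66.0, 12.0, -32.0, -64.0, -47.0, -155.0])]
(60, 1) [(np.float64(0.081), [-44.0, 6.0, -35.0, -40.0, -34.0, -13.0])]
(60, -1) [(np.float64(0.081), [-44.0, 6.0, -35.0, -40.0, -34.0, 167.0])]
[0, 15, 45, 60]
(np.float64(0.19350325190537312), 0, 20, -60, [0.56, -0.05, 0.19], [0.03, -0.91, -0.41])
(np.float64(0.19350292252693177), 0, 180, 60, [0.59, -0.05, 0.19], [0.29, -0.87, -0.41])
(np.float64(0.19350212218384175), 0, 40, -60, [0.55, -0.06, 0.19], [0.34, -0.85, -0.41])
(np.float64(0.19344219543287924), 0, 100, -60, [0.55, -0.1, 0.19], [0.9, -0.13, -0.41
[... 1214 characters left out ...]
-0.09, 0.22], [-0.17, -0.97, -0.17])
(np.float64(0.16666420117514197), 0, 60, -30, [0.56, -0.08, 0.2], [0.18, -0.68, -0.71])
(np.float64(0.16468088082025456), 15, 160, -30, [0.58, -0.11, 0.21], [0.82, 0.22, -0.54])
(np.float64(0.16453434357124191), 15, 140, 30, [0.6, -0.07, 0.21], [0.22, -0.81, -0.54])
(np.float64(0.16233108532671026), 15, 120, 0, [0.58, -0.09, 0.21], [0.38, -0.66, -0.64])
(np.float64(0.16101052421964296), 0, 160, 30, [0.59, -0.07, 0.2], [0.3, -0.64, -0.71])
(np.float64(0.15883458970416411), 45, 60, -30, [0.56, -0.08, 0.21], [-0.16, -0.98, -0.1])
(np.float64(0.15820595132872195), 45, 180, 0, [0.59, -0.09, 0.22], [0.98, -0.0, -0.17])
real	1m13.412s
user	1m13.590s
sys	0m0.285s
```

```bash
cat >> plan.py <<'E'
def clear2(q,held=True):
    T=fk(q); R=T[:3,:3]; t=T[:3,3]; c=clear(q)
    P=np.array([t-R[:,2]*b+R[:,1]*a*.08 for b in(.09,.14,.2) for a in(-1,0,1)]+[t-R[:,2]*b for b in(.04,.25,.3,.35,.4)])
    r=np.r_[np.full(9,.04),.03,np.full(4,.05)]
    L=(P-BOWL)@RP
    lid=np.maximum.reduce([np.abs(L[:,0])-.08,.085-L[:,1],L[:,1]-.15,L[:,2]-.325])-r
    pr=np.maximum.reduce([np.abs(L[:,0])-.085,-.2-L[:,1],L[:,1]-.1,L[:,2]-.12])-r
    dn=-((P[:,:2]-SH)@nS); sh=np.where(P[:,2]>.38,dn-r,1)
    return min(c,lid.min(),pr.min(),sh.min(),(P[:,2]-r).min()+.02)
def lipz(phi): return .132+.079*max(np.cos(phi),0)
E
cat > scan2.py <<'E'
from plan import *
cc=np.array([.3978,-.330,0]); eta0=np.radians(182); c0=cc+cupR(eta0)@[0,.013,0]
res=[]
for p0 in (15,45,60):
  gs=[]
  for s in (1,-1):
    p,R=tool(c0,cupR(eta0),np.radians(p0),s)
    gs+=[(q,s) for q in sols(p,R)]
  print(p0,[clear2(q).round(3) for q,s in gs])
  for psi in range(20,181,20):
    for be in (-90,-60,-30,0,30):
      d=u(np.radians(psi))
      for s in (1,-1):
       f=lambda phi:tool(*cup_pour(np.radians(psi),np.radians(psi+180+be),np.radians(phi),BOWL-.03*d+Z*lipz(np.radians(phi))),np.radians(p0),s)
       for q in sols(*f(125),[g for g,t in gs if t==s]+SE[:3]):
        c=clear2(q); cur=q
        for phi in (105,85,65,45,25,5):
            n=ik(*f(phi),cur)
            if n is None or np.abs(n-cur).max()>1.2: cur=None;break
            cur=n; c=min(c,clear2(n))
            if c<0.0: cur=None;break
        if cur is None: continue
        for g,t in gs:
            if t==s: res.append((np.abs(g-cur).max().round(2),c.round(3),p0,psi,be,s,np.degrees(g).round(0).tolist(),np.degrees(cur).round(0).tolist(),np.degrees(q).round(0).tolist()))
res.sort(key=lambda r:r[0])
for r in res[:14]: print(*r)
E
time timeout 570 python3 scan2.py
```

```text
15 [np.float64(0.042), np.float64(0.042)]
45 [np.float64(0.021), np.float64(0.021)]
60 [np.float64(0.07), np.float64(0.07)]
0.66 0.003 15 120 -90 -1 [-92.0, 39.0, -32.0, -81.0, -77.0, -109.0] [-55.0, 22.0, -22.0, -84.0, -75.0, -133.0] [-63.0, 49.0, -36.0, -100.0, -98.0, 29.0]
real	0m46.920s
user	0m47.230s
sys	0m0.235s
```

```bash
sed -i 's/for p0 in (15,45,60)/for p0 in (0,15,30,45,60,75)/; s/range(20,181,20)/range(-60,241,20)/; s/(-90,-60,-30,0,30)/(-90,-60,-30,0,30,60,90)/; s/\*f(125)/*f(118)/; s/(105,85/(98,85/; s/c<0.0/c<-.025/; s/res\[:14\]/[r for r in res if r[0]<2.6][:30]/' scan2.py
sed -i 's/,\[g for g,t in gs if t==s\]+SE\[:3\]/,[g for g,t in gs if t==s]+SE[:2]/' scan2.py
time timeout 570 python3 scan2.py
```

```text
0 [np.float64(0.032), np.float64(0.032)]
15 [np.float64(0.042), np.float64(0.042)]
30 [np.float64(-0.027), np.float64(-0.027)]
45 [np.float64(0.021), np.float64(0.021)]
60 [np.float64(0.07), np.float64(0.07)]
75 [np.float64(0.072), np.float64(0.072)]
0.5 0.006 0 100 -90 -1 [-95.0, 55.0, -29.0, -83.0, -91.0, -96.0] [-67.0, 35.0, -41.0, -103.0, -87.0, -99.0] [-66.0, 42.0, -46.0, -104.0, -90.0, 27.0]
0.56 -0.014 15 100 -90 -1 [-92.0, 39.0, -32.0, -81.0, -77.0, -109.0] [-60.0, 14.0, -39.0, -98.0, -65.0, -123.0] [-62.0, 70.0, -55.0, -112.0, -113.0, 60.0]
0.63 -0.012 0 -60 90 1 [-95.0, 55.0, -29.0, -83.0, -91.0, 84.0] [-59.0, 34.0, -38.0, -91.0, -90.0, 67.0] [-59.0, 38.0, -33.0, -91.0, -90.0, -47.0]
0.63 0.005 0 120 -90 -1 [-95.0, 55.0, -29.0, -83.0, -91.0, -96.0] [-60.0, 35.0, -22.0, -90.0, -90.0, -118.0] [-60.0, 38.0, -27.0, -90.0, -90.0, 3.0]
0.65 -0.019 0 100 -60 1 [-95.0, 55.0, -29.0, -83.0, -91.0, 84.0] [-58.0, 35.0, -13.0, -82.0, -94.0, 53.0] [-34.0, -8.0, -43.0, -101.0, -26.0, 148.0]
0.65 -0.019 0 100 -60 -1 [-95.0, 55.0, -29.0, -83.0, -91.0, -96.0] [-58.0, 35.0, -13.0, -82.0, -94.
[... 1135 characters left out ...]
 [14.0, 72.0, 37.0, 26.0, -142.0, 107.0] [17.0, 71.0, 34.0, 21.0, -141.0, -11.0]
2.01 -0.02 15 -60 -90 -1 [-92.0, 39.0, -32.0, -81.0, -77.0, -109.0] [23.0, 59.0, 30.0, 8.0, -135.0, -78.0] [16.0, 75.0, 44.0, 3.0, -156.0, 29.0]
2.02 -0.01 15 140 90 1 [-92.0, 39.0, -32.0, -81.0, -77.0, 71.0] [23.0, 57.0, 17.0, 31.0, -119.0, 109.0] [29.0, 62.0, 0.0, 39.0, -120.0, -10.0]
2.06 -0.002 0 140 90 1 [-95.0, 55.0, -29.0, -83.0, -91.0, 84.0] [23.0, 64.0, 18.0, 35.0, -127.0, 108.0] [25.0, 64.0, 14.0, 31.0, -126.0, -9.0]
2.07 -0.023 0 -60 -90 -1 [-95.0, 55.0, -29.0, -83.0, -91.0, -96.0] [23.0, 66.0, 30.0, 11.0, -143.0, -76.0] [21.0, 69.0, 31.0, 15.0, -142.0, 40.0]
real	3m12.597s
user	3m12.719s
sys	0m0.216s
```

```bash
sed -i 's/P\[:,2\]<.45,np.hypot(P\[:,0\]-.14/P[:,2]<.6,np.hypot(P[:,0]-.14/' plan.py; sed -i 's/^G=.*/G=np.array([0,.048,.063])/' plan.py
cat >> plan.py <<'E'
def free(q):
    a,b=pts(q); c=min(clear2(q), np.vstack([a[8:],b])[:,2].min()-.06)
    P=np.vstack([a[13:],b]); s=np.where(P[:,2]<.75,np.hypot(P[:,0],P[:,1])-.2,1).min()
    return min(c,s)
def seg(a,b,n=14): return min(free(a+(b-a)*t) for t in np.linspace(0,1,n))
def route(a,b,tol=.02,N=400,seed=1):
    if seg(a,b)>tol: return [b]
    r=np.random.default_rng(seed); best=None
    for _ in range(N):
        m=(a+b)/2+r.normal(0,.7,6); m=np.clip(m,lo+.05,hi-.05)
        c=np.abs(m-a).max()+np.abs(b-m).max()
        if best and c>=best[0]: continue
        if free(m)>tol and seg(a,m)>tol and seg(m,b)>tol: best=(c,m)
    return [best[1],b] if best else None
E
cat > p3.py <<'E'
from plan import *
cc=np.array([.3978,-.330,0]); eta0=np.radians(182); c0=cc+cupR(eta0)@[0,.013,0]
g0=np.radians([-95,55,-29,-83,-91,-96])
for p0 in (0,8,15):
    p=np.radians(p0); qg=ik(*tool(c0,cupR(eta0),p,-1),g0); qp=ik(*tool(c0,cupR(eta0),p,-1,.09),qg); ql=ik(*tool(c0+Z*.14,cupR(eta0),p,-1),qg)
    print(p0,[free(x).round(3) for x in(qg,qp,ql)],np.degrees(qp).round(0))
    for psi in (80,90,100,110,120,130):
      for be in(-90,-75):
        d=u(np.radians(psi)); cur=ql; o=[]
        for phi in (5,30,60,80,100,115,125):
            cur=ik(*tool(*cup_pour(np.radians(psi),np.radians(psi+180+be),np.radians(phi),BOWL-.03*d+Z*lipz(np.radians(phi))),p,-1),cur)
            if cur is None: break
            o.append(clear2(cur).round(3))
        print(psi,be,o,None if cur is None else np.degrees(cur).round(0))
    r=route(np.radians(robot.read_qpos()),qp); print('route',None if r is None else np.degrees(r).round(0).tolist())
E
timeout 570 python3 p3.py
```

```text
0 [np.float64(0.003), np.float64(0.003), np.float64(0.07)] [-104.   54.  -27.  -74.  -92.  -98.]
80 -90 [] None
80 -75 [np.float64(0.016), np.float64(0.02), np.float64(0.019), np.float64(0.017)] None
90 -90 [np.float64(-0.006), np.float64(-0.001), np.float64(0.004), np.float64(0.001), np.float64(-0.018), np.float64(-0.018), np.float64(-0.018)] [ -66.   58.  -57. -112. -100.   59.]
90 -75 [np.float64(-0.013), np.float64(0.014), np.float64(0.026), np.float64(0.028), np.float64(0.015)] None
100 -90 [np.float64(0.004), np.float64(0.006), np.float64(0.008), np.float64(0.013), np.float64(0.013), np.float64(0.005), np.float64(-0.0)] [ -65.   43.  -47. -105.  -90.   35.]
100 -75 [np.float64(0.003), np.float64(0.016), np.float64(0.029), np.float64(0.03), np.float64(0.03), np.float64(-0.003), np.float64(-0.026)] [ -62.   20.  -53. -112.  -71.   20.]
110 -90 [np.float64(0.001), np.float64(0.001), np.float64(0.002), np.float64(0.004), np.float64(0.008), np.float64(0.012), np.float64(0.008)] [-63.  38. -37. -97. -88.  20.]
110 -75 [np.float64(0.032), np.float64(0.026), np.float64(0.027), np.float
[... 3530 characters left out ...]
2), np.float64(0.022), np.float64(0.004), np.float64(0.003), np.float64(0.002), np.float64(0.001), np.float64(0.001)] [ -63.   49.  -36. -100.  -98.   30.]
120 -75 [np.float64(-0.034), np.float64(0.014), np.float64(0.019), np.float64(0.019), np.float64(0.019), np.float64(0.016), np.float64(-0.006)] [ -64.   34.  -46. -106.  -84.   28.]
130 -90 [np.float64(-0.011), np.float64(0.022), np.float64(-0.001), np.float64(-0.004), np.float64(-0.007), np.float64(-0.01), np.float64(-0.011)] [-60.  46. -27. -95. -98.  18.]
130 -75 [np.float64(-0.068), np.float64(-0.055), np.float64(0.011), np.float64(0.01), np.float64(0.01), np.float64(0.01), np.float64(0.009)] [-61.  32. -36. -98. -83.  16.]
route None
```

```bash
sed -i 's/P\[:,1\])-.2,1/P[:,1])-.14,1/' plan.py
cat >> plan.py <<'E'
def rrt(a,b,tol=.012,N=3000,seed=0):
    if seg(a,b)>tol: return [b]
    r=np.random.default_rng(seed); Ta=[(a,-1)];Tb=[(b,-1)]
    rad=np.array([1,1,1,.6,.6,.3])
    def ext(T,x):
        i=min(range(len(T)),key=lambda k:np.abs((T[k][0]-x)*rad).max()); s=T[i][0]; d=x-s; L=np.abs(d).max(); k=0
        n=max(1,int(np.ceil(L/.12))); last=s
        for j in range(1,n+1):
            y=s+d*j/n
            if free(y)<tol: break
            last=y;k=j
        if k: T.append((last,i))
        return k==n and k>0, len(T)-1, last
    def back(T,i):
        o=[]
        while i>=0: o.append(T[i][0]); i=T[i][1]
        return o
    for _ in range(N):
        x=np.clip((a+b)/2+r.normal(0,1,6)*[1.5,.9,.8,.9,.8,1.2],lo+.05,hi-.05)
        _,ia,y=ext(Ta,x); ok,ib,_=ext(Tb,y)
        if ok:
            P=back(Ta,ia)[::-1]+back(Tb,ib)[1:]
            if np.abs(P[0]-a).max()>1e-6: P=P[::-1]
            o=[P[0]];i=0   # shortcut
            while i<len(P)-1:
                j=len(P)-1
                while j>i+1 and seg(P[i],P[j],25)<tol: j-=1
                o.append(P[j]); i=j
            return o[1:]
        Ta,Tb=Tb,Ta
    return None
E
cat > p4.py <<'E'
from plan import *
import json
cc=np.array([.3978,-.330,0]); eta0=np.radians(182); c0=cc+cupR(eta0)@[0,.013,0]; p=np.radians(8)
qg=ik(*tool(c0,cupR(eta0),p,-1),np.radians([-95,55,-29,-83,-91,-96])); qp=ik(*tool(c0,cupR(eta0),p,-1,.08),qg)
qh=ik(*tool(c0+Z*.2,cupR(eta0),p,-1,.08),qp)
qs=np.radians(robot.read_qpos()); print([free(x).round(3) for x in(qs,qg,qp,qh)])
best=None
for sd in range(4):
    r=rrt(qs,qh,seed=sd)
    if r:
        c=sum(np.abs(b-a).max() for a,b in zip([qs]+r,r)); print(sd,len(r),c)
        if best is None or c<best[0]: best=(c,r)
if best: json.dump([np.degrees(x).tolist() for x in best[1]],open("r1.json","w")); print(np.degrees(best[1]).round(0).tolist(),[fk(x)[:3,3].round(2).tolist() for x in best[1]])
E
timeout 500 python3 p4.py
```

```text
[np.float64(0.214), np.float64(0.012), np.float64(0.023), np.float64(0.101)]
0 3 5.025758231685284
1 3 5.097488624521942
2 2 3.3779530224001646
3 3 5.594250735978369
[[-34.0, -23.0, 7.0, -42.0, -58.0, -118.0], [-103.0, 15.0, -28.0, -74.0, -95.0, -135.0]] [[0.51, -0.23, 0.76], [0.28, -0.33, 0.27]]
```

```bash
cat > e1.py <<'E'
from plan import *
import json
cc=np.array([.3978,-.330,0]); eta0=np.radians(182); c0=cc+cupR(eta0)@[0,.013,0]; p=np.radians(8)
robot.move_gripper(.4)
for q in json.load(open("r1.json")): robot.movej(q)
print(robot.read_t(),robot.read_force())
T=tool(c0,cupR(eta0),p,-1,.08); robot.servo_line(T[0].tolist(),T[1].tolist(),.2)
im,d=robot.grab_frame("scene"); cv2.imwrite("pics/pre.png",cv2.resize(im[200:340,150:350,::-1],None,fx=3,fy=3))
im,d=robot.grab_frame("top"); np.savez("top1.npz",p=im,d=d); cv2.imwrite("pics/pre_t.png",cv2.resize(im[210:310,210:330,::-1],None,fx=5,fy=5))
print(robot.read_t(),np.linalg.norm(robot.read_force()),robot.read_position())
E
python3 e1.py; python3 -c "
import cv2,numpy as np
a=cv2.imread('pics/pre.png');b=cv2.imread('pics/pre_t.png');b=cv2.resize(b,(a.shape[1]//2,250));a=cv2.resize(a,(300,210))
c=np.zeros((250,620,3),np.uint8);c[:210,:300]=a;c[:250,310:610]=b;cv2.imwrite('pics/pre2.png',c)"
```

```text
6.8333 [ 0.06236764 -0.3454488  -0.38040226]
8.0833 0.2441892696713097 [ 0.27645726 -0.33449413  0.07236953]
```

View pics/pre2.png

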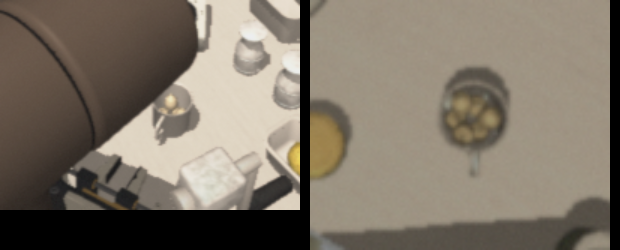

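The crops show the cup still standing. Its handle points straight at the gripper, at (475,165) in the right crop, and the jaws are lined up. Grasping now.

```bash
cat > e2.py <<'E'
from plan import *
cc=np.array([.3978,-.330,0]); eta0=np.radians(182); c0=cc+cupR(eta0)@[0,.013,0]; p=np.radians(8)
def go(T,s): robot.servo_line(T[0].tolist(),T[1].tolist(),s)
T=tool(c0,cupR(eta0),p,-1); go(T,.1)
print(robot.read_force(),robot.read_t())
robot.move_gripper(0.); print('w',robot.read_grip_width(),robot.read_finger_force(),robot.read_force())
if robot.read_grip_width()*.088>.005:
    go(tool(c0+Z*.15,cupR(eta0),p,-1),.12); robot.dwell(.2); print(robot.read_force(),robot.read_ft_torque(),robot.read_grip_width())
    im,d=robot.grab_frame("scene"); im2,d2=robot.grab_frame("top")
    o=np.hstack([cv2.resize(im[150:330,170:350,::-1],(400,400)),cv2.resize(im2[170:310,210:350,::-1],(400,400))]); cv2.imwrite("pics/lift.png",o)
print(robot.read_t())
E
python3 e2.py
```

```text
[-3.06466708 19.6697305   0.76048081] 9.0333
w 0.002531321084405603 0.0 [-2.8897057  20.49948052 -0.65004564]
9.8
```

```bash
python3 - <<'E'
from plan import *
z=np.load("top0.npz"); W=cloud("top",z["d"])
def at(x,y): return W[int(y/1.5625),int(x/1.5625)].round(3)
for q in((510,495),(505,465),(495,490),(540,565),(520,545),(570,580),(610,545),(485,490),(510,515)): print(q,at(*q))
P=np.vstack([W.reshape(-1,3),cloud("scene",np.load("scene0.npz")["d"]).reshape(-1,3)])
m=(P[:,0]>.05)&(P[:,0]<.35)&(P[:,1]<-.38)&(P[:,1]>-.75)&(P[:,2]>.03)&(P[:,2]<.6)
for a,b in((.03,.1),(.1,.18),(.18,.25),(.25,.32),(.32,.6)):
    k=P[m&(P[:,2]>a)&(P[:,2]<b)]; print(a,len(k),k[:,:2].min(0) if len(k) else 0,k[:,:2].max(0) if len(k) else 0)
im,d=robot.grab_frame("scene"); im2,d2=robot.grab_frame("top")
cv2.imwrite("pics/miss.png",np.hstack([cv2.resize(im[180:384,150:354,::-1],(400,400)),cv2.resize(im2[200:384,190:374,::-1],(400,400))]))
np.savez("miss.npz",d=d2,p=im2)
print(robot.read_position(),robot.read_force())
E
```

```text
(510, 495) [ 0.242 -0.459  0.11 ]
(505, 465) [ 0.286 -0.473 -0.   ]
(495, 490) [ 0.25  -0.433  0.108]
(540, 565) [ 0.134 -0.501  0.124]
(520, 545) [ 0.148 -0.492  0.011]
(570, 580) [ 0.117 -0.539  0.157]
(610, 545) [ 0.191 -0.562  0.291]
(485, 490) [ 0.245 -0.426  0.05 ]
(510, 515) [ 0.21  -0.458  0.109]
0.03 289 [ 0.1100415  -0.65876005] [ 0.34996443 -0.42472916]
0.1 1162 [ 0.09697572 -0.56105497] [ 0.2755815  -0.42500811]
0.18 366 [ 0.08888323 -0.54287808] [ 0.12176417 -0.5023086 ]
0.25 1385 [ 0.08838161 -0.59436645] [ 0.21794796 -0.50375314]
0.32 3424 [ 0.06224576 -0.74970353] [ 0.34994869 -0.4902602 ]
[ 0.35605124 -0.32464522  0.0610333 ] [-3.54764938 20.66121549 -0.59350101]
```

View pics/miss.png

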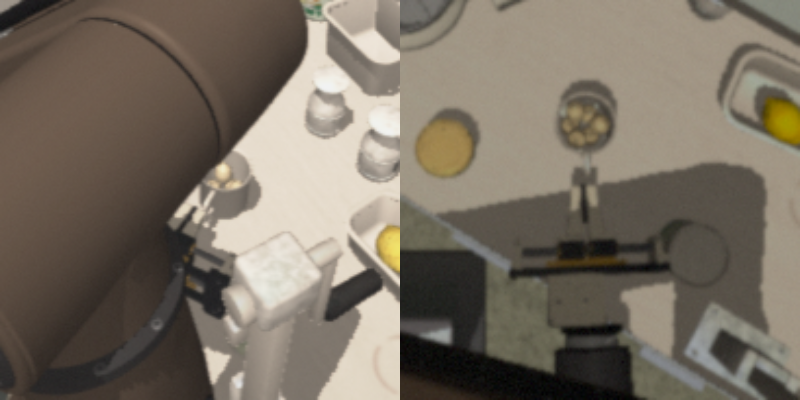

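The picture explains the miss. A white canister at world (0.242,-0.459), seen at (700,250), blocked the gripper's body, so the fingers closed beside the handle. I'll back off, re-measure the cup, and come in again yawed away from the canister.

```bash
python3 - <<'E'
from plan import *
P=np.array(robot.read_position());R=np.array(robot.read_tcp_rot())
robot.servo_line((P-.085*R[:,2]+[0,.02,.02]).tolist(),R.tolist(),.12)
robot.move_gripper(.4)
print(robot.read_force(),robot.read_t())
for n in("top","scene"):
    im,d=robot.grab_frame(n);W=cloud(n,d).reshape(-1,3)
    if n=="top": cv2.imwrite("pics/re.png",cv2.resize(im[190:330,200:340,::-1],(560,560)))
    c=np.array([.398,-.33])
    p=W[(np.hypot(*(W[:,:2]-c).T)<.06)&(W[:,2]>.074)&(W[:,2]<.084)]; q=circ(p[:,:2]); print(n,len(p),q.round(4))
    r=np.hypot(*(W[:,:2]-q[:2]).T); h=W[(r>.045)&(r<.072)&(W[:,2]>.045)&(W[:,2]<.073)]
    v=h.mean(0)[:2]-q[:2]; print(len(h),h.mean(0).round(4),np.degrees(np.arctan2(v[1],v[0])))
E
```

```text
[0.64197949 0.45991114 0.25538201] 11.6083
top 116 [ 0.3977 -0.3296  0.0374]
21 [ 0.3429 -0.3321  0.0683] -177.41968264425444
scene 107 [ 0.3981 -0.3304  0.0375]
28 [ 0.3399 -0.333   0.0627] -177.41330905912454
```

View pics/re.png

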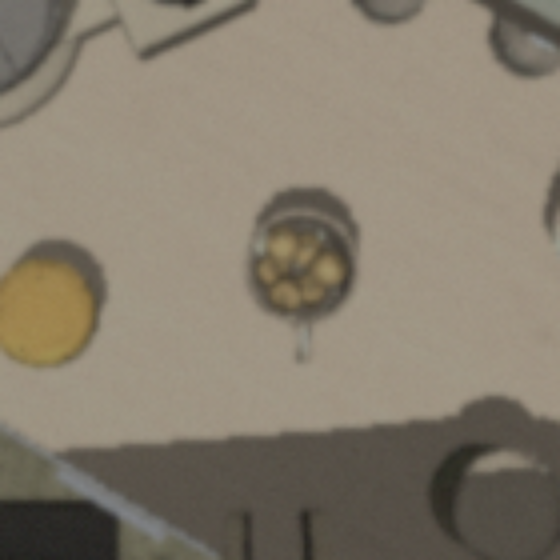

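```bash
python3 - <<'E'
from plan import *
z=np.load("miss.npz"); W=cloud("top",z["d"]).reshape(-1,3); im=z["p"].reshape(-1,3)
m=(W[:,0]>.27)&(W[:,0]<.37)&(abs(W[:,1]+.325)<.03)&(W[:,2]>.03)&(W[:,2]<.12)
o=np.argsort(-W[m][:,0])
for a,b in zip(W[m][o],im[m][o]): print(a.round(3),b)
E
python3 -c "
from h import *
print(robot.read_position(),robot.read_tcp_rot(),robot.read_qpos())"
```

```text
[ 0.37  -0.351  0.043] [97 91 80]
[ 0.37  -0.314  0.044] [94 86 72]
[ 0.37  -0.325  0.049] [97 87 69]
[ 0.37  -0.323  0.048] [98 87 68]
[ 0.37  -0.317  0.049] [88 78 61]
[ 0.37  -0.32   0.051] [90 81 64]
[ 0.369 -0.351  0.077] [110 102  91]
[ 0.369 -0.353  0.08 ] [133 123 109]
[ 0.369 -0.304  0.076] [119 112  99]
[ 0.369 -0.307  0.078] [110 101  88]
[ 0.367 -0.32   0.041] [97 90 78]
[ 0.367 -0.347  0.063] [109 101  91]
[ 0.366 -0.348  0.076] [120 112  99]
[ 0.366 -0.351  0.081] [137 127 112]
[ 0.366 -0.31   0.079] [124 113 102]
[ 0.366 -0.312  0.081] [114 106  93]
[ 0.366 -0.307  0.081] [132 123 108]
[ 0.364 -0.34   0.07 ] [115 106  94]
[ 0.364 -0.346  0.075] [135 126 112]
[ 0.364 -0.348  0.079] [144 133 119]
[ 0.364 -0.343  0.078] [124 116 101]
[ 0.363 -0.318  0.076] [123 118 103]
[ 0.363 -0.315  0.079] [129 120 108]
[ 0.363 -0.312  0.082] [137 127 112]
[ 0.361 -0.338  0.072] [128 120 104]
[ 0.361 -0.343  0.077] [143 133 117]
[ 0.361 -0.34   0.077] [139 128 114]
[ 0.361 -0.332  0.078] [119 112  99]
[ 0.361 -0.323  0.077] [122 114 100]
[ 0.361 -0.326  0.077] [118 111  96]
[ 0.361 -0.
[... 10065 characters left out ...]
086] [82 76 64]
[ 0.271 -0.346  0.085] [85 80 67]
[ 0.271 -0.344  0.084] [85 78 67]
[ 0.271 -0.314  0.086] [89 82 71]
[ 0.271 -0.336  0.084] [85 79 66]
[ 0.271 -0.32   0.086] [87 82 70]
[ 0.271 -0.317  0.085] [91 83 70]
[ 0.271 -0.339  0.084] [88 83 70]
[ 0.271 -0.349  0.082] [81 75 63]
[ 0.271 -0.309  0.084] [88 80 69]
[ 0.271 -0.312  0.084] [90 82 70]
[ 0.271 -0.322  0.083] [86 79 66]
[ 0.271 -0.306  0.083] [81 77 65]
[ 0.271 -0.342  0.08 ] [87 82 68]
[ 0.27192903 -0.30831356  0.09280145] [[ 0.13851877  0.04246727  0.98944888]
 [-0.0011241  -0.99907282  0.0430377 ]
 [ 0.99035917 -0.00707377 -0.1383426 ]] [-103.29610469   42.09297545  -32.66134924  -72.72730973  -86.40966588
 -105.09617892]
```

```bash
cat > tip.py <<'E'
from plan import *
def tipstat(tag):
    P=np.array(robot.read_position());R=np.array(robot.read_tcp_rot())
    for n in("top","scene"):
        im,d=robot.grab_frame(n); L=(cloud(n,d).reshape(-1,3)-P)@R
        m=(abs(L[:,0])<.045)&(abs(L[:,1])<.11)&(L[:,2]>-.2)&(L[:,2]<.03)
        L=L[m]; f=L[abs(L[:,1])<.06]
        b=L[abs(L[:,1])>.07]
        print(tag,n,len(L),'finger zmax',np.sort(f[:,2])[-5:].round(3) if len(f)>5 else 0,'y',np.percentile(f[f[:,2]>-.06][:,1],[2,98]).round(3) if (f[:,2]>-.06).sum()>3 else 0,'body zmax',np.sort(b[:,2])[-4:].round(3) if len(b)>4 else 0, 'xrange',np.percentile(L[:,0],[2,98]).round(3))
if __name__=="__main__":
    tipstat('0.4'); robot.move_gripper(0.); tipstat('0'); print(robot.read_t(),robot.read_grip_width())
E
python3 tip.py
```

```text
0.4 top 2026 finger zmax [-0.036 -0.036 -0.036 -0.036 -0.035] y [-0.034  0.031] body zmax [-0.102 -0.102 -0.102 -0.102] xrange [-0.02   0.042]
0.4 scene 2966 finger zmax [-0.037 -0.036 -0.036 -0.036 -0.034] y [-0.032  0.034] body zmax [-0.1 -0.1 -0.1 -0.1] xrange [-0.028  0.04 ]
0 top 2020 finger zmax [-0.037 -0.037 -0.037 -0.037 -0.036] y [-0.016  0.015] body zmax [-0.102 -0.102 -0.102 -0.102] xrange [-0.02   0.042]
0 scene 2856 finger zmax [-0.036 -0.036 -0.036 -0.035 -0.034] y [-0.016  0.016] body zmax [-0.1   -0.1   -0.1   -0.099] xrange [-0.027  0.04 ]
12.675 0.005086618010058337
```

Both cameras show the true fingertips about 35.5 mm short of the reported TCP. One look at another tool orientation will tell a tool-length error from a frame shift.

```bash
cat > t2.py <<'E'
from plan import *
from tip import tipstat
P=np.array(robot.read_position());R=np.array(robot.read_tcp_rot())
robot.servo_line((P+[0.02,0,.2]).tolist(),R.tolist(),.25)
z=np.array([np.cos(1.05),0,-np.sin(1.05)]);y=np.array([0,-1,0.]);R2=np.c_[np.cross(y,z),y,z]
q=robot.ik([.38,-.3,.25],R2.tolist()); print(q, free(np.radians(q)), seg(np.radians(robot.read_qpos()),np.radians(q)))
if seg(np.radians(robot.read_qpos()),np.radians(q))>.02:
    robot.movej(q)
    P=np.array(robot.read_position());R=np.array(robot.read_tcp_rot())
    tipstat('p60')
    for n in("top","scene"):
        im,d=robot.grab_frame(n); L=(cloud(n,d).reshape(-1,3)-P)@R
        f=L[(abs(L[:,0])<.03)&(abs(L[:,1])<.04)&(L[:,2]>-.08)&(L[:,2]<.02)]
        print(n,len(f),'x',np.percentile(f[:,0],[2,50,98]).round(3),'y',np.percentile(f[:,1],[2,98]).round(3))
print(robot.read_t())
E
python3 t2.py
```

```text
[-28.03605957 -13.14542002 -28.20199946 -17.91214696 -49.50077452
 126.64814689] 0.14943272040525296 0.016591780313425855
13.625
```

```bash
sed -i 's/>.02:/>.01:/; s/^robot.servo_line/#&/' t2.py; python3 t2.py
```

```text
[-28.03605957 -13.14542002 -28.20199946 -17.91214696 -49.50077452
 126.64814689] 0.14943272040525296 0.016591780313425855
p60 top 2724 finger zmax [-0.04  -0.04  -0.04  -0.039 -0.037] y [-0.016  0.015] body zmax [-0.104 -0.104 -0.102 -0.102] xrange [-0.035  0.039]
p60 scene 1627 finger zmax [-0.043 -0.042 -0.04  -0.039 -0.038] y [0.015 0.016] body zmax [-0.101 -0.1   -0.099 -0.098] xrange [-0.039  0.035]
top 60 x [0.005 0.01  0.011] y [-0.016  0.015]
scene 6 x [-0.01   0.004  0.009] y [0.015 0.017]
17.6583
```

```bash
cat > ed.py <<'E'
s=open('plan.py').read()
s=s.replace("M[:3,3]=K[39:42]\n","M[:3,3]=K[39:42]; TO=.0355; M[:3,3]-=TO*M[:3,2]\n")
s=s.replace("P[:,2]<.6,np.hypot(P[:,0]-.14,P[:,1]+.54)-.05-r","P[:,2]<.42,np.hypot(P[:,0]-.15,P[:,1]+.545)-.07-r")
s=s.replace("    return min(c,lid.min()","    can=np.maximum(np.hypot(P[:,0]-.242,P[:,1]+.459)-.036,P[:,2]-.115)-np.minimum(r,.03)\n    return min(c,can.min(),lid.min()")
s+='''
def vcup(eta0,dl,cc):
    c0=cc+cupR(eta0)@[0,.013,0]; e=eta0-dl; return c0+cupR(eta0)@G-cupR(e)@G, e
def line(T,s): robot.servo_line((T[0]+TO*T[1][:,2]).tolist(),T[1].tolist(),s)
CC=np.array([.3979,-.330,0]); ETA=np.radians(182.5)
'''
open('plan.py','w').write(s)
E
python3 ed.py
cat > p5.py <<'E'
from plan import *
g0=np.radians([-95,55,-29,-83,-91,-96])
for p0 in (8,16,24):
  for dl in (12,18,24):
    p=np.radians(p0); c,e=vcup(ETA,np.radians(dl),CC)
    qg=ik(*tool(c,cupR(e),p,-1),g0)
    if qg is None: print(p0,dl,'no'); continue
    qp=ik(*tool(c,cupR(e),p,-1,.07),qg); qh=ik(*tool(c+Z*.17,cupR(e),p,-1,.07),qp); ql=ik(*tool(c+Z*.15,cupR(e),p,-1),qg)
    print(p0,dl,[None if x is None else (clear2(x).round(3),free(x).round(3)) for x in(qg,qp,qh,ql)],np.degrees(qg).round(0))
    for psi in (100,110,120):
      for be in(-90,-75,-60):
        d=u(np.radians(psi)); cur=ql; o=[]
        for phi in (5,30,60,90,110,125):
            cur=ik(*tool(*cup_pour(np.radians(psi),np.radians(psi+180+be),np.radians(phi),BOWL-.03*d+Z*(.006+lipz(np.radians(phi)))),p,-1),cur)
            if cur is None: break
            o.append(clear2(cur))
        if cur is not None and min(o)>0: print('   ',psi,be,np.round(o,3).tolist(),np.degrees(cur).round(0))
E
timeout 500 python3 p5.py
```

```text
8 12 [(np.float64(-0.006), np.float64(-0.006)), (np.float64(0.024), np.float64(0.021)), (np.float64(0.101), np.float64(0.101)), (np.float64(0.065), np.float64(0.065))] [-95.  51. -39. -94. -82. -89.]
    110 -90 [0.02, 0.021, 0.007, 0.009, 0.011, 0.007] [ -60.   45.  -41. -107.  -93.   31.]
    120 -90 [0.043, 0.021, 0.005, 0.004, 0.003, 0.002] [ -58.   42.  -32. -100.  -92.   19.]
8 18 [(np.float64(0.002), np.float64(0.002)), (np.float64(0.04), np.float64(0.021)), (np.float64(0.101), np.float64(0.09)), (np.float64(0.078), np.float64(0.078))] [-98.  55. -44. -99. -83. -81.]
    110 -90 [0.02, 0.021, 0.007, 0.009, 0.011, 0.007] [ -60.   45.  -41. -107.  -93.   31.]
    120 -90 [0.043, 0.021, 0.005, 0.004, 0.003, 0.002] [ -58.   42.  -32. -100.  -92.   19.]
8 24 [(np.float64(0.012), np.float64(-0.009)), (np.float64(0.051), np.float64(-0.004)), (np.float64(0.101), np.float64(0.046)), (np.float64(0.078), np.float64(0.063))] [-100.   61.  -48. -103.  -86.  -71.]
    110 -90 [0.02, 0.021, 0.007, 0.009, 0.011, 0.007] [ -60.   45.  -41. -107.  -93.   31.]
    120 -90 [0.043, 0.021, 0.005, 0.
[... 1130 characters left out ...]
 -90 [0.041, 0.029, 0.004, 0.002, 0.001, 0.001] [ -59.   48.  -36. -105.  -98.   28.]
24 12 [(np.float64(-0.005), np.float64(-0.005)), (np.float64(0.016), np.float64(0.016)), (np.float64(0.121), np.float64(0.121)), (np.float64(0.084), np.float64(0.084))] [ -89.   32.  -40.  -93.  -64. -110.]
24 18 [(np.float64(0.001), np.float64(0.001)), (np.float64(0.032), np.float64(0.032)), (np.float64(0.125), np.float64(0.091)), (np.float64(0.086), np.float64(0.086))] [ -91.   33.  -44.  -98.  -64. -104.]
24 24 [(np.float64(0.01), np.float64(0.01)), (np.float64(0.047), np.float64(0.047)), (np.float64(0.125), np.float64(0.051)), (np.float64(0.088), np.float64(0.075))] [ -94.   36.  -49. -105.  -65.  -96.]
```

```bash
cat > e3.py <<'E'
from plan import *
import sys
p=np.radians(10); c,e=vcup(ETA,np.radians(15),CC); Rc=cupR(e)
qg=ik(*tool(c,Rc,p,-1),np.radians([-97,52,-42,-97,-81,-87])); qh=ik(*tool(c+Z*.17,Rc,p,-1,.07),qg)
qs=np.radians(robot.read_qpos()); r=min((x for x in(rrt(qs,qh,seed=k) for k in range(3)) if x),key=lambda r:sum(np.abs(b-a).max() for a,b in zip([qs]+r,r)))
print(len(r),np.degrees(r).round(0).tolist(),[fk(x)[:3,3].round(2).tolist() for x in r])
robot.move_gripper(.4)
for q in r: robot.movej(np.degrees(q).tolist())
line(tool(c,Rc,p,-1,.07),.25); line(tool(c,Rc,p,-1),.12)
f=np.array(robot.read_force()); print(f,robot.read_t())
if np.linalg.norm(f)>6: sys.exit()
robot.move_gripper(0.); w=robot.read_grip_width(); print('w',w*88,robot.read_finger_force(),robot.read_force())
if w*.088<.004: sys.exit()
line(tool(c+Z*.15,Rc,p,-1),.15); robot.dwell(.1); print(robot.read_force(),robot.read_ft_torque(),robot.read_grip_width()*88)
im,d=robot.grab_frame("scene"); im2,d2=robot.grab_frame("top")
cv2.imwrite("pics/lift.png",np.hstack([cv2.resize(im[150:330,170:350,::-1],(400,400)),cv2.resize(im2[170:310,210:350,::-1],(400,400))]))
W=cloud("top",d2).reshape(-1,3); k=W[(W[:,2]>.2)&(W[:,2]<.25)&(np.hypot(*(W[:,:2]-CC[:2]).T)<.07)]; print(len(k),circ(k[:,:2]),(c+Rc@[0,-.013,0]))
print(robot.read_t())
E
timeout 500 python3 e3.py
```

```text
1 [[-102.0, 11.0, -41.0, -84.0, -82.0, -129.0]] [[0.29, -0.32, 0.24]]
[-0.5280373  -0.19457568  0.23338144] 23.7333
w 5.842197836561163 29.96535069658421 [-2.13083944  0.14622351  0.56819842]
[-0.22206037 -0.20251829 -3.17268856] [0.85600933 4.19496749 0.01559518] 6.096809631012942
528 [ 0.38688555 -0.34430858  0.03956605] [ 0.39651211 -0.3458636   0.        ]
25.6833
```

View pics/lift.png

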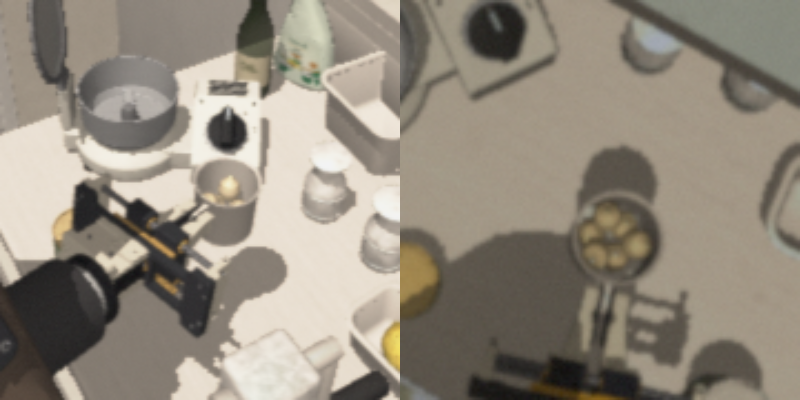

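The lift is good. The cup hangs upright from the strap with the onions inside, at (615,238) in the right half. Next is the transfer and pour.

```bash
cat > e4.py <<'E'
from plan import *
import sys
p=np.radians(10); psi=np.radians(115); d=u(psi)
f=lambda phi:tool(*cup_pour(psi,psi+np.pi/2,np.radians(phi),BOWL-.035*d+Z*(.004+lipz(np.radians(phi)))),p,-1)
# check
q=np.radians(robot.read_qpos()); Ta=fk(q); Tb=f(5); from scipy.spatial.transform import Slerp
S=Slerp([0,1],Ro.from_matrix([Ta[:3,:3],Tb[1]])); cur=q; o=[]
for t in np.linspace(.1,1,10):
    cur=ik(Ta[:3,3]*(1-t)+Tb[0]*t,S(t).as_matrix(),cur); o.append(clear2(cur).round(3))
print(o); Q=[]
for phi in range(15,131,10):
    n=ik(*f(phi),cur); 
    if n is None: print('no',phi); break
    Q.append((phi,clear2(n).round(3),np.degrees(np.abs(n-cur).max()).round(0))); cur=n
print(Q)
if len(sys.argv)>1:
    line(f(5),.2); print(robot.read_t(),robot.read_force())
    for phi in (30,60,75,85,95,105,115,125): 
        line(f(phi),.12 if phi<70 else .05)
    robot.dwell(.6); print(robot.read_t(),robot.read_force())
    im,dd=robot.grab_frame("top"); im2,_=robot.grab_frame("scene")
    cv2.imwrite("pics/pour.png",np.hstack([cv2.resize(im[110:230,130:250,::-1],(400,400)),cv2.resize(im2[110:250,170:310,::-1],(400,400))]))
E
python3 e4.py
```

```text
[np.float64(0.048), np.float64(0.021), np.float64(-0.005), np.float64(-0.028), np.float64(-0.044), np.float64(-0.047), np.float64(-0.035), np.float64(-0.012), np.float64(0.018), np.float64(0.037)]
[(15, np.float64(0.038), np.float64(10.0)), (25, np.float64(0.027), np.float64(11.0)), (35, np.float64(0.014), np.float64(12.0)), (45, np.float64(0.006), np.float64(13.0)), (55, np.float64(0.006), np.float64(13.0)), (65, np.float64(0.006), np.float64(14.0)), (75, np.float64(0.007), np.float64(14.0)), (85, np.float64(0.007), np.float64(14.0)), (95, np.float64(0.007), np.float64(13.0)), (105, np.float64(0.007), np.float64(12.0)), (115, np.float64(0.007), np.float64(12.0)), (125, np.float64(0.007), np.float64(12.0))]
```

```bash
cat > chk.py <<'E'
from plan import *
p=np.radians(10); psi=np.radians(115); d=u(psi)
f=lambda phi:tool(*cup_pour(psi,psi+np.pi/2,np.radians(phi),BOWL-.035*d+Z*(.004+lipz(np.radians(phi)))),p,-1)
q=np.radians(robot.read_qpos()); c,e=vcup(ETA,np.radians(15),CC)
for h in (0,.05,.1,.15):
    qa=ik(*tool(c+Z*(.15+h),cupR(e),p,-1),q); T=f(5); qb=ik(T[0]+Z*h,T[1],ik(*T,qa))
    print(h,np.degrees(qb-qa).round(0))
    for t in np.linspace(0,1,7):
        x=qa+(qb-qa)*t; F=fk(x); Rc=F[:3,:3]@tool_in_cup(p,-1).T
        a,b=pts(x); P=np.vstack([a,b]); r=np.r_[np.full(len(a),.07),np.full(len(b),.05)]
        cz=F[:3,3]-Rc@(G+.019*tool_in_cup(p,-1)[:,2]); 
        dd=np.where(P[:,2]<.42,np.hypot(P[:,0]-.15,P[:,1]+.545)-.07-r,1)
        print('  c2',clear2(x).round(3),'arm',clear(x).round(3),'opener',dd.min().round(3),dd.argmin(),P[dd.argmin()].round(2),'tilt',np.degrees(np.arccos(Rc[2,2])).round(0),'cup',cz.round(2))
E
python3 chk.py
```

```text
0 [39.  7. 16.  1.  1. -4.]
  c2 0.075 arm 0.075 opener 0.075 13 [-0.02 -0.42  0.37] tilt 0.0 cup [ 0.38 -0.34  0.15]
  c2 0.022 arm 0.022 opener 0.022 13 [ 0.02 -0.44  0.37] tilt 1.0 cup [ 0.42 -0.33  0.15]
  c2 -0.027 arm -0.027 opener -0.027 13 [ 0.08 -0.46  0.38] tilt 2.0 cup [ 0.46 -0.3   0.15]
  c2 -0.062 arm -0.062 opener -0.062 13 [ 0.13 -0.47  0.38] tilt 2.0 cup [ 0.5  -0.28  0.14]
  c2 -0.054 arm -0.054 opener -0.054 14 [ 0.19 -0.47  0.38] tilt 3.0 cup [ 0.53 -0.25  0.14]
  c2 -0.008 arm -0.008 opener -0.008 13 [ 0.26 -0.46  0.38] tilt 4.0 cup [ 0.57 -0.21  0.14]
  c2 0.037 arm 0.053 opener 0.053 13 [ 0.32 -0.45  0.39] tilt 5.0 cup [ 0.6  -0.17  0.14]
0.05 [38. 11. 15.  0.  1.  1.]
  c2 0.122 arm 0.129 opener 0.129 23 [ 0.23 -0.31  0.28] tilt 0.0 cup [ 0.38 -0.34  0.2 ]
  c2 0.091 arm 0.091 opener 0.091 16 [ 0.03 -0.35  0.39] tilt 1.0 cup [ 0.42 -0.33  0.2 ]
  c2 0.054 arm 0.054 opener 0.054 16 [ 0.07 -0.37  0.39] tilt 2.0 cup [ 0.46 -0.3   0.2 ]
  c2 0.028 arm 0.028 opener 0.028 16 [ 0.12 -0.38  0.39] tilt 3.0 cup [ 0.5  -0.28  0.2 ]
  c2 0.019 arm 0.019 opener 0.019 16 [ 
[... 849 characters left out ...]
  0.4 ] tilt 5.0 cup [ 0.6  -0.17  0.24]
0.15 [36. 15. 13. -1. -0.  7.]
  c2 0.129 arm 0.129 opener 0.129 23 [ 0.23 -0.31  0.38] tilt 0.0 cup [ 0.38 -0.34  0.3 ]
  c2 0.131 arm 0.131 opener 0.131 22 [ 0.2  -0.3   0.39] tilt 1.0 cup [ 0.42 -0.33  0.3 ]
  c2 0.127 arm 0.127 opener 0.127 21 [ 0.18 -0.3   0.41] tilt 2.0 cup [ 0.46 -0.3   0.3 ]
  c2 0.111 arm 0.111 opener 0.117 20 [ 0.16 -0.31  0.41] tilt 2.0 cup [ 0.5  -0.28  0.3 ]
  c2 0.085 arm 0.091 opener 0.119 20 [ 0.2  -0.31  0.41] tilt 3.0 cup [ 0.53 -0.24  0.3 ]
  c2 0.05 arm 0.074 opener 0.081 18 [ 0.19 -0.33  0.42] tilt 4.0 cup [ 0.57 -0.21  0.29]
  c2 0.027 arm 0.062 opener 0.097 18 [ 0.24 -0.32  0.41] tilt 5.0 cup [ 0.6  -0.17  0.29]
```

```bash
python3 - <<'E'
s=open('e4.py').read()
a=s.index("# check"); b=s.index("if len(sys.argv)")
s=s[:a]+'''q=np.radians(robot.read_qpos()); c,e=vcup(ETA,np.radians(15),CC); T=f(5)
qa=ik(*tool(c+Z*.25,cupR(e),p,-1),q); qb=ik(T[0]+Z*.1,T[1],ik(*T,qa))
'''+s[b:].replace("line(f(5),.2)","line(tool(c+Z*.25,cupR(e),p,-1),.25); robot.movej(np.degrees(qb).tolist()); line(f(5),.2)")
open('e4.py','w').write(s)
E
python3 e4.py go
```

```text
27.9333 [-0.00649902 -0.85392827 -2.05123144]
31.925 [ 0.29442769  0.62848944 -1.57168265]
```

View pics/pour.png

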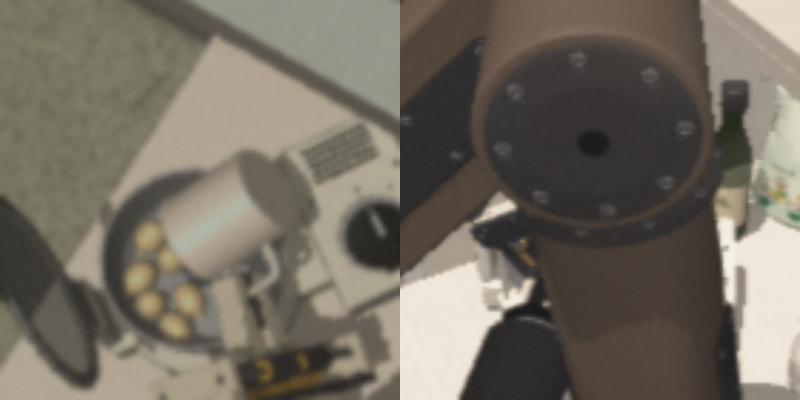

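All six onions lie in the bowl: in the left half at (150,235), (172,260), (140,275), (150,300), (185,295) and (172,325). Now I'll return the cup.

```bash
cat > e5.py <<'E'
from plan import *
p=np.radians(10); psi=np.radians(115); d=u(psi)
f=lambda phi:tool(*cup_pour(psi,psi+np.pi/2,np.radians(phi),BOWL-.035*d+Z*(.004+lipz(np.radians(phi)))),p,-1)
q=np.radians(robot.read_qpos()); c,e=vcup(ETA,np.radians(15),CC); Rc=cupR(e)
T=f(5); qb=ik(T[0]+Z*.1,T[1],ik(*T,ik(*f(60),q))); qa=ik(*tool(c+Z*.25,Rc,p,-1),qb)
line(f(90),.15); line(f(45),.15); line((T[0]+Z*.1,T[1]),.25)
print(robot.read_t()); robot.movej(np.degrees(qa).tolist())
line(tool(c+Z*.03,Rc,p,-1),.25); F0=np.array(robot.read_force()); print(F0)
z=.03
while z>-.006:
    z-=.004 if z>.006 else .0015; line(tool(c+Z*z,Rc,p,-1),.08)
    F=np.array(robot.read_force())
    if F[2]-F0[2]>2: break
print('z',z,F,robot.read_t())
robot.move_gripper(.3); line(tool(c+Z*z,Rc,p,-1,.07),.2); line(tool(c+Z*.17,Rc,p,-1,.07),.3)
for n in("top","scene"):
    im,dd=robot.grab_frame(n);W=cloud(n,dd).reshape(-1,3)
    m=W[(np.hypot(*(W[:,:2]-CC[:2]).T)<.07)&(W[:,2]>.066)&(W[:,2]<.09)]; q=circ(m[:,:2]); 
    r=np.hypot(*(m[:,:2]-q[:2]).T); k=m[(abs(r-.0375)<.006)&(m[:,2]>.074)]; A=np.linalg.lstsq(np.c_[k,],np.ones(len(k)),rcond=None)[0]
    print(n,q.round(4),'rim z',np.median(k[:,2]).round(4),'tilt',np.degrees(np.arccos(abs(A[2])/np.linalg.norm(A))).round(1))
    np.savez(n+"2.npz",p=im,d=dd)
print(robot.read_t())
E
python3 e5.py
```

```text
34.8917
[-0.23470279 -0.26585272 -1.72323465]
z -0.0015000000000000013 [-2.25766316  2.61280786  5.22026351] 39.75
top [ 0.3985 -0.3425  0.0377] rim z 0.079 tilt 3.3
scene [ 0.399  -0.343   0.0373] rim z 0.0776 tilt 2.2
41.8167
```

```bash
cat > lk.py <<'E'
from plan import *
W3=lambda v:BOWL+RP@np.array(v)
def lidR(tau,k):
    z=np.array([np.sin(tau),0,-np.cos(tau)]); y=[np.array([np.cos(tau),0,np.sin(tau)]),-np.array([np.cos(tau),0,np.sin(tau)]),np.array([0,1.,0]),np.array([0,-1.,0])][k]
    return RP@np.c_[np.cross(y,z),y,z]
def lidP(th,x=-.015,rho=.155,w=.0095,ex=0):
    return W3([x,.096-rho*np.cos(th)+.006*np.sin(th)+w+ex,.126+rho*np.sin(th)+.006*np.cos(th)])
A28=np.radians(28); AX=np.array([-np.sin(A28),0,np.cos(A28)])
def knobT(depth,ang,s):
    z=-AX; y=np.array([0,s,0.]); R=np.c_[np.cross(y,z),y,z]; R=Ro.from_rotvec(z*ang).as_matrix()@R
    return W3(np.array([-.056,-.150,.103])-AX*depth), RP@R
E
cat > p6.py <<'E'
from lk import *
qn=np.radians(robot.read_qpos()); TH=np.linspace(2.0,0,9)
for tau in (15,30,45):
  for k in range(4):
    w=.0095 if k<2 else .016; R=lidR(np.radians(tau),k)
    for q in sols(lidP(2.0,w=w,ex=.03),R,[qn]+SE):
        cur=q;o=[];st=np.abs(q-qn).max()
        for th in TH:
            n=ik(lidP(th,w=w),R,cur)
            if n is None or np.abs(n-cur).max()>.9: o=None;break
            cur=n;o.append(clear(n))
        if o: print('lid',tau,k,'start',clear2(q).round(3),'min',np.min(o).round(3),'travel',st.round(2),np.degrees(q).round(0),np.degrees(cur).round(0))
for s in (1,-1):
    for q in sols(*knobT(.0165,0,s)):
        cur=q;o=[clear(q)];
        for a in (20,40,60,81):
            n=ik(*knobT(.025,np.radians(a),s),cur)
            if n is None or np.abs(n-cur).max()>.9: o=None;break
            cur=n;o.append(clear(n))
        if o: print('knob',s,np.min(o).round(3),np.degrees(q).round(0),np.degrees(cur).round(0))
E
timeout 500 python3 p6.py
```

```text
lid 15 1 start 0.015 min 0.041 travel 2.41 [ 36.  -9. -31.   3. -53. -11.] [  1.  13. -21. -10. -42.  32.]
lid 15 2 start -0.014 min 0.046 travel 2.43 [  37.   -9.  -31.    3.  -53. -102.] [  2.  13. -22.  -9. -42. -59.]
lid 15 3 start -0.014 min 0.046 travel 3.6 [ 37.  -9. -31.   3. -53.  78.] [  2.  13. -22.  -9. -42. 121.]
lid 30 1 start 0.015 min 0.086 travel 2.46 [ 39. -18. -45.  11. -33. -20.] [ -7.  11. -23. -29. -35.  54.]
lid 30 2 start -0.023 min 0.091 travel 2.48 [  40.  -18.  -46.   12.  -33. -112.] [ -6.  10. -23. -29. -34. -36.]
lid 30 3 start -0.023 min 0.091 travel 3.42 [ 40. -18. -46.  12. -33.  68.] [ -6.  10. -23. -29. -34. 144.]
knob 1 -0.007 [-18.  19. -15. -32. -39. -23.] [ -18.   20.  -15.  -32.  -38. -104.]
knob -1 -0.007 [-18.  19. -15. -32. -39. 157.] [-18.  20. -15. -32. -38.  76.]
```

```bash
cat > e6.py <<'E'
from lk import *
import sys
q=ik(*knobT(.0165,0,1),np.radians([-18,19,-15,-32,-39,-23])); a,b=pts(q); P=np.vstack([a,b]); dn=-((P[:,:2]-SH)@nS)
al=(P[:,:2]-SH)@np.array([.5,.866])
for i in range(len(P)):
    if dn[i]<.12 and P[i,2]>.3: print(i,P[i].round(3),dn[i].round(3),'along',al[i].round(2))
R=lidR(np.radians(30),1); qn=np.radians(robot.read_qpos()); qs=ik(lidP(2.0,ex=.03),R,np.radians([39,-18,-45,11,-33,-20]))
rs=[x for x in(rrt(qn,qs,seed=k,tol=.01) for k in range(4)) if x]
cost=lambda r:sum(np.abs(b-a).max() for a,b in zip([qn]+r,r)); print([ (len(x),round(cost(x),2)) for x in rs]); r=min(rs,key=cost)
print(np.degrees(r).round(0).tolist(),[fk(x)[:3,3].round(2).tolist() for x in r])
np.save("r2.npy",np.array(r))
E
timeout 500 python3 e6.py
```

```text
13 [ 0.553 -0.184  0.503] 0.067 along -0.16
14 [ 0.553 -0.184  0.503] 0.067 along -0.16
15 [ 0.526 -0.218  0.482] 0.072 along -0.2
16 [ 0.5   -0.253  0.462] 0.078 along -0.24
17 [ 0.473 -0.287  0.441] 0.084 along -0.29
18 [ 0.447 -0.321  0.42 ] 0.09 along -0.33
19 [ 0.447 -0.321  0.42 ] 0.09 along -0.33
20 [ 0.472 -0.309  0.367] 0.074 along -0.31
21 [ 0.498 -0.296  0.314] 0.058 along -0.28
[(2, np.float64(3.57)), (2, np.float64(4.11)), (3, np.float64(3.52)), (2, np.float64(3.24))]
[[40.0, -29.0, -39.0, -32.0, -42.0, -57.0], [39.0, -18.0, -45.0, 11.0, -33.0, -20.0]] [[0.31, 0.23, 0.29], [0.48, 0.09, 0.26]]
```

```bash
cat > e7.py <<'E'
from lk import *
print(robot.read_t()); robot.move_gripper(0.)
for q in np.load("r2.npy"): robot.movej(np.degrees(q).tolist())
R=lidR(np.radians(30),1); print(robot.read_t(),robot.read_force())
fm=0
for th in [1.85,1.6,1.3,1.0,.7,.4,.2,.08]:
    line((lidP(th),R),.16); F=np.array(robot.read_force()); fm=max(fm,np.linalg.norm(F))
    if np.linalg.norm(F)>30: print('big',th,F); break
print('max',fm,robot.read_t())
for dz in np.arange(0,.0121,.003):
    P=lidP(0)+Z*(.006-dz); line((P,R),.08); F=np.array(robot.read_force()); print(dz,F.round(1))
    if F[2]>12: break
line((P+Z*.06-.02*RP[:,0],R),.2)
im,d=robot.grab_frame("top"); W=cloud("top",d).reshape(-1,3); L=(W-BOWL)@RP
m=(np.hypot(L[:,0],L[:,1])<.07)&(L[:,2]>.08)&(L[:,2]<.16); A=np.linalg.lstsq(np.c_[L[m][:,:2],np.ones(m.sum())],L[m][:,2],rcond=None)[0]
r=np.hypot(L[:,0],L[:,1]); g=(r>.069)&(r<.078)&(L[:,2]>.1)&(L[:,2]<.2)&(L[:,0]<.0); A2=np.linalg.lstsq(np.c_[L[g][:,:2],np.ones(g.sum())],L[g][:,2],rcond=None)[0]
print(m.sum(),A,g.sum(),A2); np.savez("top3.npz",p=im,d=d)
print(robot.read_t(),robot.read_position())
E
python3 e7.py
cat > p7.py <<'E'
from lk import *
E8=np.radians(8)
def knobT2(depth,ang,s,ep=E8):
    P,R=knobT(depth,0,s); t=Ro.from_rotvec(R[:,1]*ep*(1)).as_matrix()@R
    if t[:2,2]@RP[:2,0]<R[:2,2]@RP[:2,0]: t=Ro.from_rotvec(-R[:,1]*ep).as_matrix()@R
    a=-RP@AX; return P,Ro.from_rotvec(a*ang).as_matrix()@t
if __name__=="__main__":
  for s in(1,-1):
    cur=ik(*knobT2(.0165,0,s),np.radians([-18,19,-15,-32,-39,-23 if s>0 else 157]))
    for a in (0,20,40,60,81):
        cur=ik(*knobT2(.026,np.radians(a),s),cur)
        print(s,a,None if cur is None else (clear(cur).round(3),np.degrees(cur).round(0)))
        if cur is None: break
E
python3 p7.py
```

```text
41.8167
46.075 [-0.11774136 -0.0500235  -0.25470287]
max 1.290619989380663 49.3167
0.0 [-0.9  0.3  0.1]
0.003 [-6.7  0.7 12.7]
400 [-0.03130766 -0.00880353  0.13205505] 0 [0. 0. 0.]
50.3333 [ 0.58856923 -0.13916467  0.16409609]
1 0 (np.float64(-0.024), array([-25.,  21., -14., -45., -40.,  -7.]))
1 20 (np.float64(-0.006), array([-23.,  20., -16., -44., -36., -29.]))
1 40 (np.float64(0.013), array([-20.,  19., -18., -41., -31., -53.]))
1 60 (np.float64(0.033), array([-17.,  18., -20., -36., -28., -80.]))
1 81 (np.float64(0.053), array([ -14.,   17.,  -22.,  -29.,  -25., -109.]))
-1 0 (np.float64(-0.024), array([-25.,  21., -14., -45., -40., 173.]))
-1 20 (np.float64(-0.006), array([-23.,  20., -16., -44., -36., 151.]))
-1 40 (np.float64(0.013), array([-20.,  19., -18., -41., -31., 127.]))
-1 60 (np.float64(0.033), array([-17.,  18., -20., -36., -28., 100.]))
-1 81 (np.float64(0.053), array([-14.,  17., -22., -29., -25.,  71.]))
```

```bash
cat > p8.py <<'E'
from lk import *
AW=RP@AX
def kT(depth,ang,s,ep,dr):
    P,R=knobT(depth,0,s)
    t=Ro.from_rotvec(AW*-dr).apply(RP@np.array([-np.cos(A28),0,-np.sin(A28)]))  # tail tilt direction, from down-slope turning clockwise
    ax=np.cross(AW,t); R=Ro.from_rotvec(ax*ep).as_matrix()@R
    return P,Ro.from_rotvec(-AW*ang).as_matrix()@R
if __name__=="__main__":
  for ep,dr in((5,60),(5,90),(8,60),(8,75),(6,110)):
    ep,dr=np.radians([ep,dr]); cur=ik(*kT(.0165,0,1,ep,dr),np.radians([-18,19,-15,-32,-39,-23])); o=[]
    for a in (0,20,40,60,81):
        cur=ik(*kT(.026,np.radians(a),1,ep,dr),cur); 
        if cur is None: o.append(None);break
        a_,b_=pts(cur); PP=np.vstack([a_,b_]); o.append((clear(cur).round(3),(-((PP[PP[:,2]>.4][:,:2]-SH)@nS)).min().round(3)))
    print(np.degrees([ep,dr]).round(),o)
  # shelf edge from depth: points z in .40-.45 nearest along normal around processor
  W=np.vstack([cloud(n,np.load(n+"0.npz")["d"]).reshape(-1,3) for n in("scene",)]); m=(W[:,2]>.415)&(W[:,2]<.46)&(abs((W[:,:2]-SH)@[.5,.866]+.15)<.25)
  print(np.percentile((W[m][:,:2]-SH)@nS,[1,5,25]).round(3),m.sum())
E
python3 p8.py
```

```text
[ 5. 60.] [(np.float64(0.019), np.float64(0.089)), (np.float64(0.029), np.float64(0.099)), (np.float64(0.035), np.float64(0.105)), (np.float64(0.033), np.float64(0.103)), (np.float64(0.022), np.float64(0.092))]
[ 5. 90.] [(np.float64(0.033), np.float64(0.103)), (np.float64(0.035), np.float64(0.105)), (np.float64(0.028), np.float64(0.098)), (np.float64(0.017), np.float64(0.087)), (np.float64(0.005), np.float64(0.075))]
[ 8. 60.] [(np.float64(0.033), np.float64(0.103)), (np.float64(0.053), np.float64(0.123)), (np.float64(0.055), np.float64(0.125)), (np.float64(0.041), np.float64(0.111)), (np.float64(0.024), np.float64(0.094))]
[ 8. 75.] [(np.float64(0.048), np.float64(0.118)), (np.float64(0.058), np.float64(0.128)), (np.float64(0.045), np.float64(0.115)), (np.float64(0.029), np.float64(0.099)), (np.float64(0.011), np.float64(0.081))]
[  6. 110.] [(np.float64(0.041), np.float64(0.111)), (np.float64(0.029), np.float64(0.099)), (np.float64(0.016), np.float64(0.086)), (np.float64(0.004), np.float64(0.074)), (np.float64(-0.008), np.float64(0.062))]
[0.001 0.002 0.004] 4549
```

```bash
cat > e8.py <<'E'
from p8 import *
import sys
ep,dr=np.radians([5,55]); s=1
f=lambda dp,a:kT(dp,np.radians(a),s,ep,dr)
qn=np.radians(robot.read_qpos()); qk=ik(*f(.0165,0),np.radians([-18,19,-15,-32,-39,-23])); qh=ik(*f(-.05,0),qk)
print(np.degrees(qn).round(0),np.degrees(qh).round(0),[ (clear(qn+(qh-qn)*t).round(3),fk(qn+(qh-qn)*t)[2,3].round(3)) for t in(0,.25,.5,.75,1)])
if len(sys.argv)<2: sys.exit()
robot.movej(np.degrees(qh).tolist()); robot.move_gripper(.42)
line(f(.0165,0),.12); F=np.array(robot.read_force()); print('at',F.round(1),robot.read_t())
if np.linalg.norm(F)>8: sys.exit()
robot.move_gripper(0.); print('w',robot.read_grip_width()*88,robot.read_force())
if robot.read_grip_width()*88<10: sys.exit()
line(f(.026,0),.08); print('push',(np.array(robot.read_force())@AW).round(1),robot.read_t())
cur=np.radians(robot.read_qpos())
for a in (20,40,60,80.5):
    cur=ik(*f(.0258,a),cur); robot.movej(np.degrees(cur).tolist()); print(a,np.array(robot.read_force()).round(1),(np.array(robot.read_force())@AW).round(1),robot.read_t())
E
python3 e8.py
```

```text
[ -8.   5. -21. -25. -41.  50.] [-20.  12. -18. -31. -39. -24.] [(np.float64(0.085), np.float64(0.195)), (np.float64(0.078), np.float64(0.183)), (np.float64(0.069), np.float64(0.172)), (np.float64(0.063), np.float64(0.16)), (np.float64(0.048), np.float64(0.147))]
```

```bash
python3 e8.py go
```

```text
[ -8.   5. -21. -25. -41.  50.] [-20.  12. -18. -31. -39. -24.] [(np.float64(0.085), np.float64(0.195)), (np.float64(0.078), np.float64(0.183)), (np.float64(0.069), np.float64(0.172)), (np.float64(0.063), np.float64(0.16)), (np.float64(0.048), np.float64(0.147))]
at [-0.1  0.2  0.7] 53.0167
w 18.012132609239668 [ 0.27271252 -5.43569519  1.83631879]
push 8.5 53.7417
20 [-2.9 -3.4  6.8] 8.0 54.2333
40 [-4.2 -1.6  7.8] 9.0 54.7167
60 [-3.9  1.7  9.3] 9.5 55.1917
80.5 [-2.1  4.9  9.1] 7.9 55.65
```

```bash
cat > e9.py <<'E'
from p8 import *
ep,dr=np.radians([5,55]); f=lambda dp,a:kT(dp,np.radians(a),1,ep,dr)
line(f(.0165,80.2),.06); print((np.array(robot.read_force())@AW).round(1))
robot.move_gripper(.42); print(robot.read_force())
line(f(-.06,80.2),.2)
T=f(-.06,80.2); line((T[0]-RP[:,0]*.16+Z*.06,T[1]),.3)
im,d=robot.grab_frame("top"); im2,d2=robot.grab_frame("scene")
cv2.imwrite("pics/end.png",np.hstack([cv2.resize(im[120:240,140:280,::-1],(440,377)),cv2.resize(im2[160:300,190:330,::-1],(360,377))]))
W=cloud("top",d); L=((W-W3([-.056,-.15,.103]))@RP); n=L@AX; V=im.max(-1); b=L@np.array([np.cos(A28),0,np.sin(A28)])
m=(np.hypot(b,L[...,1])<.022)&(abs(n)<.03); print('knob top out',np.percentile(n[m],[50,75,90]).round(4))
W0=cloud("top",np.load("top0.npz")["d"]); L0=((W0-W3([-.056,-.15,.103]))@RP); n0=L0@AX; b0=L0@np.array([np.cos(A28),0,np.sin(A28)]); m0=(np.hypot(b0,L0[...,1])<.022)&(abs(n0)<.03); print('before',np.percentile(n0[m0],[50,75,90]).round(4))
hi_=(n>-.006)&(n<.02)&(np.hypot(b,L[...,1])<.035); v=np.c_[b[hi_],L[...,1][hi_]]; e=np.linalg.svd(v-v.mean(0))[2][0]; print('bar dir deg from up-slope',np.degrees(np.arctan2(-e[1],e[0])))
Lw=(W-BOWL)@RP; m=(np.hypot(Lw[...,0],Lw[...,1])<.08)&(Lw[...,2]>.1)&(Lw[...,2]<.2); A=np.linalg.lstsq(np.c_[Lw[m][:,:2],np.ones(m.sum())],Lw[m][:,2],rcond=None)[0]; print('lid plane',A.round(4),m.sum())
print(robot.read_t(),robot.read_force())
E
python3 e9.py
```

```text
2.3
[-0.25091668  0.04291521 -0.68573534]
knob top out [-0.0044 -0.0008  0.0007]
before [-0.0049 -0.      0.0014]
bar dir deg from up-slope -100.40241998034352
lid plane [-0.     -0.0002  0.1302] 2621
57.8917 [-0.60541084 -0.0712419  -0.25496908]
```

View pics/end.png

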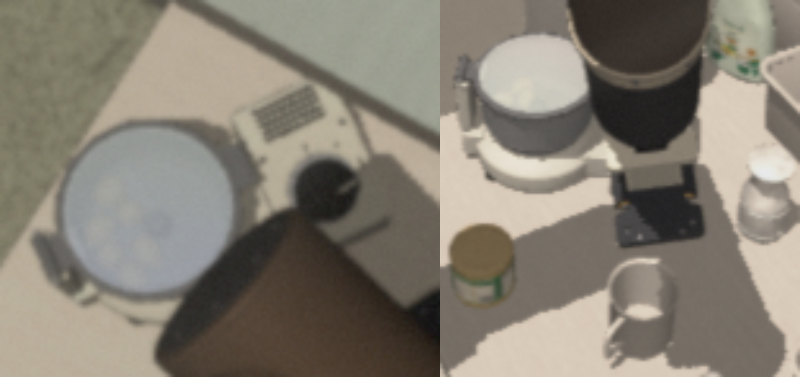

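The last picture shows the lid lying flat over the onions at (150,210), the knob's pointer at two dots at (350,185) and the knob fully out. The cup stands upright at (640,305), and the robot is clear of everything.

```bash
python3 -c "
from rig import robot
print(robot.job_done(),robot.read_t())"
```

```text
the job is handed in; nothing more can be done
the job is handed in; nothing more can be done
```

The job is handed in at about 58 s of the 72 s allowed: all six onions are in the bowl, the lid is shut, the knob is at two dots and sprung out, and the cup stands upright on the worktop. The hand-in gave no verdict, so this rests on my last camera check.

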